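Hang the grating plate on the twin pins of its sloping stand

ROBOT

A 7-joint arm with a two-finger parallel gripper is mounted at the origin on a cart in front of the work surface, level with it; the furniture and walls round the work are solid. World frame = base frame: x ahead of the robot, y to its left, z up, the work surface at z = 0. Lengths are in m, angles in rad, forces in N, time in s.
With the tool pointing down it reaches from about 0.425 to 0.825 m from the base axis. Payload 3.6 kg.
Tool frame: the origin (TCP) lies at the very end of the fingers, on their centre line; the grasp point (between the pads) lies 19 mm behind it; z points along the fingers, y is the line along which they close (so a half turn about z gives the same grasp; the last joint's range is limited). The gripper opens to 85 mm and grips with 20 to 120 N. Pads are 22 mm wide; open, the fingers measure 114 mm over their backs; the gripper's body (76 mm by 85 mm) begins 54 mm behind the grasp point. The pads swing forward as they close: fully open they stand 13 mm farther back than shut.
Start: joints at [1.192, 0.615, -0.013, 1.423, 0.008, 1.103, -0.04], TCP at [0.225, -0.61, 0.231] pointing down, gripper open.
Joint ranges: [-3.12, 3.12], [-0.3, 2.06], [-1.34, 1.32], [0.26, 2.42], [-1.36, 4.5], [0.01, 1.98], [-2.84, 2.84]. Speed limits (rad/s): [2.79, 2.79, 3.14, 3.14, 3.14, 3.14, 3.14].

INTERFACE

Orientations are given as a rotation vector (axis times angle).
In Python, from station import arm, snapshot, calibration, ticket gives the robot as it stands.
- The arm moves only by the tool drive_tool, never from a script. Its argument "deltas" is a list of rows, each an object of numbers: "wx", "wy", "wz": the turn, a rotation vector about the world's x, y, z in rad; "tx", "ty", "tz": the shift along the world's x, y, z in mm; "jaw": the finger opening in mm, from 0 to 85.4. A call has 1 to 8 rows; each row is the pose to reach, as a shift and turn from the pose commanded when the call began; what a row does not reach only later rows make up. A row lasts 1/10 s, in which the tool goes at most 50 mm and 8.59 degrees, less where a joint would pass 70% of its speed; a pose out of reach is approached as far as the arm can. A call with a gripper value outside its range is refused whole. The fingers move at their own pace and stop on an object; "squeeze" is the grip in N (left out, the last holds). Time passes only in rows, so rows that repeat a pose let the fingers close. It gives the time, the measured TCP pose, the force, the opening and the grip force at its end, in the units of the state.
- arm.observe(): the state, without advancing time (a new reading comes with each control period).
- snapshot(name): name is "scene" or "top" or "wrist"; returns the picture (480x640x3 uint8, red, green, blue); there is no depth.
- calibration(name): a dict with "vfov" (degrees; the focal length in pixels is half the picture's height over the tangent of half this angle, whatever the lens; pixels are square), "cx", "cy" (the principal point, pixels), "origin" and "rotation" of the camera in the world; the wrist camera has in their place "T_tool_cam" (4x4, takes a point from camera to tool coordinates, whose origin is the TCP and whose axes are the flange's). Camera axes: x right, y up, looking along -z (the intrinsics and any distortion apply to the point x, -y, -z); pixel columns grow to the right and rows downward; lengths in m; the calibration is good to about 2 mm. The wrist camera is an equidistant fisheye: a pixel r from the principal point sees the ray r / f radians off the axis. A picture is of the moment at which its call begins: read the wrist's pose just before it. calibration takes no time and is no camera call.
- ticket.job_done(): hands the job in; it is judged then, once.
The state is a dict: "clock": time; "q": joint angles; "qvel": joint speeds; "tau": joint torques, N m; "position": TCP position; "tool_rot": TCP orientation; "wrist_force": force on the tool from outside, world axes, zero at the start; "wrist_torque": the same for the moment, N m; "gripper_width": finger opening in m; "gripper_force": force on a finger pad.
Only numpy, scipy, OpenCV 4.12 (cv2) and the standard library are available. Lean on these libraries where they do the work, as an engineer would, in place of code of your own. Each camera call takes 0.05 s, during which the arm holds its last target. There are 200 camera calls.

TASK

Pick up the steel grating plate (the sheet with the black bar grip) and hang it on the sloping stand: both holes over the two pins, grip upwards, and the plate lying fully home, flush on the bed. Let go of it, and leave the tin, the spice jar and the espresso cup where they stand. The pin row can be clamped at different heights along the bed, so look or feel for it first.

Things in the scene. Friction and masses are not known exactly. Their poses are not given: they have to be found in the camera images.
- plate_grip (a point): Centre of the grating plate's bar grip, over the middle of the sheet, 28 mm above its underside; axes as plate. The grip is a solid black bar, 14 mm thick along x, 70 mm long along y, from 4 to 44 mm above the underside: pinch it across its thickness.
- plate: Loose grating plate (0.2 to 0.42 kg): flat steel sheet 150 mm (x) by 130 mm (y) by 4 mm, flat on the worktop, grip up. Origin: centre of its underside; z out of the face with the grip; +x towards the edge with the two holes (straight edge at x = +75 mm). Each hole is 12 mm wide, at x = +35, y = +42 and -42 mm, 40 mm from that edge.
- bed: Sloping bed of the fixed stand: open aluminium frame 170 (x) by 150 (y) mm with 25 mm side rails. Origin: centre of its upper surface, 100 mm above the worktop; x up the slope (35 degrees above level, rising away from the robot), y across, z square out. Only the pins stand above its surface. Hung properly, the plate lies flat on the rails, its +x along the bed's +x.
- stand: The fixed wire-legged stand under the bed, origin on the worktop. The bed carries two round steel pins along bed z, 8 mm thick, tips tapered, at bed y = +42 and -42 mm, 24 mm high over the surface, both clamped firmly in one row at some x from +40 to +65 mm, not reported: see it, or feel for it, e.g. with the plate's hole-side edge slid up the slope a few mm over the bed.
- tomato_tin: Bystander: tin, 75 mm wide, 58 mm high, origin at the centre of its underside.
- spice_jar: Bystander: spice jar, 45 mm wide, 106 mm high, origin at the centre of its underside.
- espresso_cup: Bystander: espresso cup, 63 x 92 x 55 mm, origin at its underside.
Mind the look-alikes: they are no part of the job. Of the things like the plate, leave any that is turquoise; of the rest the larger one is meant.

How it is judged:
At the end, for the whole second after the job is handed in: The plate hangs with both holes over the pins: flat on the bed (within 3 mm and 0.05 rad), grip outwards, centred on the bed across the slope (within 6 mm), its centre 0 to 35 mm up the slope from the bed's centre (where it can lie flush only with the pins through its holes), released and at rest (x of plate_grip in the frame of bed between 0 and 0.035 m and y of plate_grip in the frame of bed between -0.006 and 0.006 m and z of plate_grip in the frame of bed between 0.024 and 0.031 m and angle between the z axis of plate_grip and the z axis of bed, either way round below 0.05 rad and angle between the x axis of plate_grip and the x axis of bed, either way round below 0.1 rad and linear speed of plate below 0.02 m/s); the robot touches nothing.
It fails at once if the tomato tin is moved more than 30 mm (distance of tomato_tin from where it was at the start of the episode above 0.03 m).
It fails at once if the spice jar is moved more than 30 mm (distance of spice_jar from where it was at the start of the episode above 0.03 m).
It fails at once if the espresso cup is moved more than 30 mm (distance of espresso_cup from where it was at the start of the episode above 0.03 m).
It also fails if it takes over 61 s, if anything falls off the work surface, if the arm or the gripper's body presses on something with over 40 N, if the wrist force passes 120 N, or if a joint passes its speed limit or range.

## Working session

There is one attempt and no reset: what is moved stays moved. The work goes in short steps, Python scripts to look and compute and a tool call to move; the robot and the scene stay as the last step left them, time stands still between calls to the robot, and variables do not carry over. Pictures are saved under pics/ and viewed, at most 10 in all, crops included, and the job is handed in when it is done.

Besides the shell and the picture viewer there is one more tool, called after "Request:" as name([rows], argument=value, ...), one row to a line, values as JSON. drive_tool: Moves the arm, as the interface text tells. Its arguments: {"type":"object","properties":{"deltas":{"type":"array"},"squeeze":{"type":"number"}},"required":["deltas"]}

```bash
mkdir -p pics; ls
python3 - <<'E'
from station import arm, snapshot, calibration
import cv2
for n in("scene","top"):
    cv2.imwrite(f"pics/{n}0.png",cv2.cvtColor(snapshot(n),cv2.COLOR_RGB2BGR)); print(n,calibration(n))
print(calibration("wrist")); print(arm.observe())
E
```

```text
pics
scene {'vfov': 53.93209397089443, 'cx': 314.9464972542554, 'cy': 232.05798084699788, 'origin': array([-0.15652747,  0.55680048,  0.9586976 ]), 'rotation': array([ 0.44607898, -0.8551626 , -2.02792155])}
top {'vfov': 44.48411814867662, 'cx': 328.5320911876508, 'cy': 235.3791301738304, 'origin': array([0.25275736, 0.04052262, 1.4605784 ]), 'rotation': array([ 0.17514482, -0.18034447, -1.55238921])}
{'vfov': 65.70646984690485, 'cx': 322.7104218658892, 'cy': 240.19522777945872, 'T_tool_cam': array([[-1.02552888e-03,  9.48840902e-01,  3.15752896e-01,
         8.12433444e-02],
       [ 9.99999231e-01,  1.19324571e-03, -3.37834570e-04,
         1.49153241e-03],
       [-6.97322047e-04,  3.15752307e-01, -9.48841396e-01,
        -1.42663919e-01],
       [ 0.00000000e+00,  0.00000000e+00,  0.00000000e+00,
         1.00000000e+00]])}
{'clock': 0.1, 'q': array([ 1.19148896,  0.61585072, -0.01261492,  1.42473477,  0.00809954,
        1.10341667, -0.04040071]), 'qvel': array([-2.56891888e-05, -1.97079963e-03, -1.90897070e-05, -3.47006127e-03,
        1.75138890e-03,  1.00683589e-03, -6.35801026e-04]), 'tau': array([ 1.59067207e-03, -4.70381355e+01,  2.60371221e-01, -1.71568555e+01,
        1.01337139e-02,  5.90732045e-03, -7.64615038e-09]), 'position': array([ 0.22436864, -0.60931299,  0.23023697]), 'tool_rot': array([-3.09054009e+00, -5.51009788e-01,  6.97306107e-04]), 'wrist_force': array([-0.20881819, -0.81372329, -0.79637694]), 'wrist_torque': array([0.04785992, 0.0218729 , 0.03318507]), 'gripper_force': 0.0, 'gripper_width': 0.08518499541015222}
```

View pics/scene0.png

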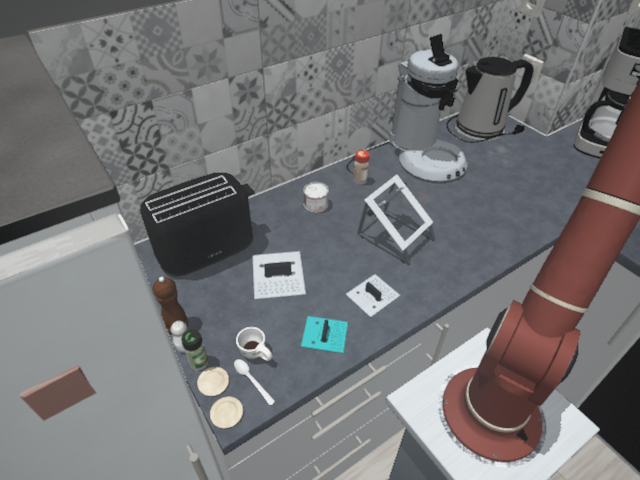

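View pics/top0.png

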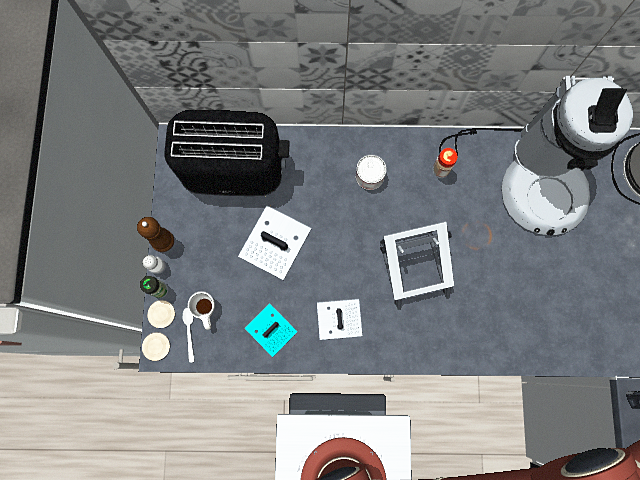

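```bash
cat > h.py <<'E'
import numpy as np, cv2
from scipy.spatial.transform import Rotation as R
from station import arm, snapshot, calibration
def cam(n, st=None):
    c=calibration(n); f=240/np.tan(np.radians(c["vfov"]/2))
    if n=="wrist":
        T=np.eye(4); T[:3,:3]=R.from_rotvec(st["tool_rot"]).as_matrix(); T[:3,3]=st["position"]
        T=T@c["T_tool_cam"]
        return T[:3,3],T[:3,:3],f,c["cx"],c["cy"],True
    return np.array(c["origin"]),R.from_rotvec(c["rotation"]).as_matrix(),f,c["cx"],c["cy"],False
def ray(C,u,v):
    o,M,f,cx,cy,fe=C; a=np.array([u-cx,v-cy])/f
    if fe:
        r=np.hypot(*a)+1e-12; d=np.array([a[0]/r*np.sin(r),-a[1]/r*np.sin(r),-np.cos(r)])
    else: d=np.array([a[0],-a[1],-1.])
    d=M@d; return o,d/np.linalg.norm(d)
def onplane(C,u,v,z=0,n=(0,0,1),p=None):
    o,d=ray(C,u,v); n=np.array(n,float); p=np.array([0,0,z]) if p is None else p
    return o+d*(n@(p-o))/(n@d)
def proj(C,P):
    o,M,f,cx,cy,fe=C; p=M.T@(np.array(P)-o); x,y,z=p[0],-p[1],-p[2]
    r=np.hypot(x,y)+1e-12
    if fe: k=np.arctan2(r,z)/r*f
    else: k=f/z
    return np.array([cx+x*k,cy+y*k])
def tri(C1,p1,C2,p2):
    o1,d1=ray(C1,*p1);o2,d2=ray(C2,*p2)
    A=np.stack([d1,-d2],1);s=np.linalg.lstsq(A,o2-o1,rcond=None)[0]
    a=o1+s[0]*d1;b=o2+s[1]*d2;return (a+b)/2,np.linalg.norm(a-b)
def take(n,name):
    st=arm.observe(); im=cv2.cvtColor(snapshot(n),cv2.COLOR_RGB2BGR); cv2.imwrite(f"pics/{name}.png",im); return st,im
E
python3 - <<'E'
from h import *
t=cv2.imread("pics/top0.png");s=cv2.imread("pics/scene0.png")
g=lambda im,x0,y0,w,h,W,H:cv2.resize(im[y0:y0+h,x0:x0+w],(W,H),interpolation=cv2.INTER_CUBIC)
a=np.hstack([g(t,230,195,100,100,400,300*4//3-100),g(t,370,205,100,75,400,300)])
b=np.hstack([g(s,235,237,80,60,400,300),g(s,350,170,100,75,400,300)])
cv2.imwrite("pics/c0.png",np.vstack([a,b]))
# plate corners
C=cam("top")
m=(t.min(2)>150).astype(np.uint8)
cs,_=cv2.findContours(m[195:300,230:320],cv2.RETR_EXTERNAL,cv2.CHAIN_APPROX_NONE)
c=max(cs,key=cv2.contourArea)+np.array([230,195]); r=cv2.minAreaRect(c.astype(np.float32)); bx=cv2.boxPoints(r)
P=np.array([onplane(C,u,v,.004) for u,v in bx]); print(bx,P,np.linalg.norm(P-np.roll(P,1,0),axis=1),P.mean(0))
E
```

```text
[[237.40038 255.78876]
 [265.76862 203.5315 ]
 [310.80957 227.98233]
 [282.44135 280.2396 ]] [[0.53325663 0.26701658 0.004     ]
 [0.67119849 0.20017499 0.004     ]
 [0.60768572 0.08294732 0.004     ]
 [0.47229337 0.15157263 0.004     ]] [0.130552   0.15328324 0.13332742 0.15179104] [0.57110855 0.17542788 0.004     ]
```

View pics/c0.png

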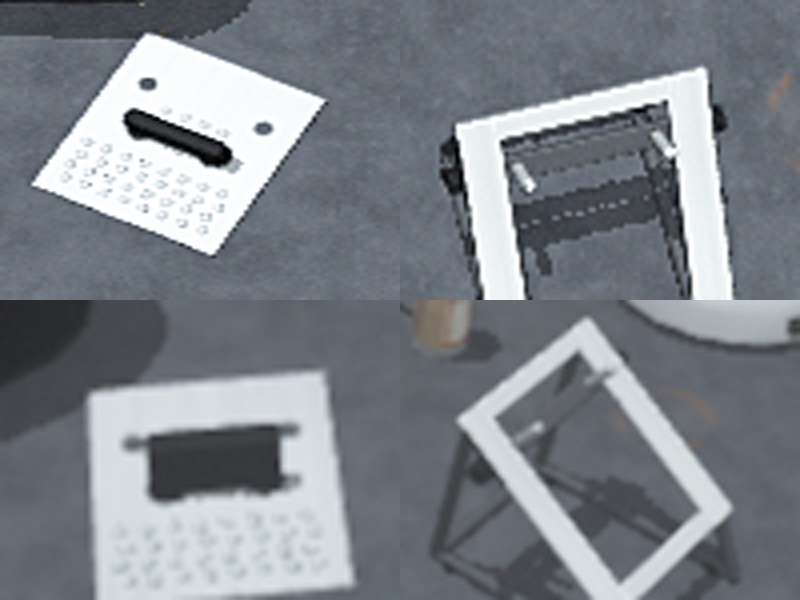

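```bash
cat > bed.py <<'E'
from h import *
def quad(im,x0,y0,x1,y1,th):
    m=(im[y0:y1,x0:x1].min(2)>th).astype(np.uint8)
    cs,_=cv2.findContours(m,cv2.RETR_EXTERNAL,cv2.CHAIN_APPROX_NONE)
    h=cv2.convexHull(max(cs,key=cv2.contourArea))
    q=cv2.approxPolyN(h,4) if hasattr(cv2,"approxPolyN") else cv2.approxPolyDP(h,6,True)
    return q.reshape(-1,2).astype(float)+[x0,y0]
if __name__=="__main__":
    t=cv2.imread("pics/top0.png");s=cv2.imread("pics/scene0.png")
    qt=quad(t,372,210,465,312,140);qs=quad(s,350,165,440,255,130)
    print(qt,qs)
    C=cam("top");S=cam("scene")
    # order: upper-left(y+),upper-right,lower-right,lower-left
    qt=qt[np.argsort(qt[:,1])]; up=qt[:2][np.argsort(qt[:2,0])]; lo=qt[2:][np.argsort(-qt[2:,0])]; qt=np.vstack([up,lo])
    z=[.1488,.1488,.0512,.0512]
    P=np.array([onplane(C,*p,zz) for p,zz in zip(qt,z)]);print(P.round(4),P.mean(0))
    print(np.linalg.norm(P-np.roll(P,1,0),axis=1))
    ps=np.array([proj(S,p) for p in P]);print("scene reproj",ps.round(1))
    d=P[:2].mean(0)-P[2:].mean(0);print("yaw",np.degrees(np.arctan2(d[1],d[0])),"slope",np.degrees(np.arctan2(d[2],np.hypot(*d[:2]))))
    e=P[0]-P[1];print("yaw from y",np.degrees(np.arctan2(-e[0],e[1])), end=' ');e=P[3]-P[2];print(np.degrees(np.arctan2(-e[0],e[1])))
    for q in qs:  # triangulate with nearest
        i=np.argmin(np.linalg.norm(ps-q,axis=1));print(i,*tri(C,qt[i],S,q))
E
python3 bed.py
python3 - <<'E'
from h import *
C=cam("top");t=cv2.imread("pics/top0.png");s=cv2.imread("pics/scene0.png")
# plate grip & holes dark
g=cv2.cvtColor(t,cv2.COLOR_BGR2GRAY);m=(g<150).astype(np.uint8);
q=np.array([[237.4,255.8],[265.8,203.5],[310.8,228],[282.4,280.2]]);k=np.zeros_like(m);cv2.fillConvexPoly(k,(q.mean(0)+(q-q.mean(0))*.93).astype(np.int32),1)
n,l,st,ce=cv2.connectedComponentsWithStats(m*k)
for i in range(1,n):
    if st[i,4]>=6: print(st[i,4],ce[i],onplane(C,*ce[i],.004),onplane(C,*ce[i],.044))
E
```

```text
[[454. 286.]
 [394. 300.]
 [383. 235.]
 [446. 221.]] [[433. 222.]
 [402. 251.]
 [363. 199.]
 [397. 173.]]
[[ 0.5578 -0.0872  0.1488]
 [ 0.5927 -0.2331  0.1488]
 [ 0.4558 -0.2672  0.0512]
 [ 0.4203 -0.1215  0.0512]] [ 0.50663375 -0.17727312  0.1       ]
[0.17204953 0.14998445 0.17150772 0.14995737]
scene reproj [[363.4 198.7]
 [396.4 173.3]
 [433.4 221.6]
 [402.9 250.2]]
yaw 14.013722201554433 slope 34.62295416585603
yaw from y 13.4496976872504 13.70116968317586
2 [ 0.45648106 -0.2674269   0.04905114] 0.000897120004403787
3 [ 0.42157359 -0.12145619  0.04670397] 0.0019103237919939088
0 [ 0.55843294 -0.08715338  0.14707869] 0.0007081161464953999
1 [ 0.59170208 -0.23317548  0.15046977] 0.0013427928052315626
16 [266.5 222.5] [0.6207943  0.19655736 0.004     ] [0.61068741 0.1922724  0.044     ]
232 [274.02155172 240.75      ] [0.57320752 0.17581484 0.004     ] [0.56440744 0.17209949 0.044     ]
13 [295.38461538 237.38461538] [0.58260542 0.12175958 0.004     ] [0.57354725 0.11952868 0.044     ]
```

```bash
cat >> h.py <<'E'
BY=np.radians(13.8); BC=np.array([.5065,-.1772,.1])
BR=R.from_euler("z",BY).as_matrix()@R.from_euler("y",-np.radians(35)).as_matrix()
def bedpt(x,y,z): return BC+BR@np.array([x,y,z])
E
python3 - <<'E'
from h import *
C=cam("top");S=cam("scene")
for x in(.04,.05,.06):
  for y in(.042,-.042):
    print(x,y,*[proj(c,bedpt(x,y,z)).round(1) for c in(C,S) for z in(0,.024)])
for p,q in [((402.5,252),None),((438,243.2),None)]:
    P=onplane(C,*p,n=BR[:,2],p=bedpt(0,0,.0235));print(BR.T@(P-BC))
E
```

```text
0.04 0.042 [399.8 250. ] [402.4 254.1] [381.6 206.4] [386.6 203.1]
0.04 -0.042 [434.6 242. ] [437.8 245.9] [399.6 191.6] [404.7 188.3]
0.05 0.042 [399.3 246.2] [401.8 250.1] [379.3 203.4] [384.3 200.1]
0.05 -0.042 [434.1 238.2] [437.3 242. ] [397.4 188.8] [402.5 185.3]
0.06 0.042 [398.7 242.3] [401.2 246.2] [377.1 200.5] [382.  197.1]
0.06 -0.042 [433.6 234.3] [436.8 238. ] [395.2 185.9] [400.3 182.4]
[0.04481013 0.04104207 0.0235    ]
[ 0.04632338 -0.04342643  0.0235    ]
```

Request:
drive_tool([
  {"tx": 50,"ty": 100,"tz": 50},
  {"tx": 90,"ty": 200,"tz": 80,"wz": 0.3},
  {"tx": 180,"ty": 380,"tz": 100,"wz": 0.9},
  {"tx": 180,"ty": 380,"tz": 100,"wz": 0.9},
  {"tx": 180,"ty": 380,"tz": 100,"wz": 0.9},
  {"tx": 180,"ty": 380,"tz": 100,"wz": 0.9},
  {"tx": 180,"ty": 380,"tz": 100,"wz": 0.9},
  {"tx": 180,"ty": 380,"tz": 100,"wz": 0.9},
])

```text
schema error: expected keys wx, wy, wz, tx, ty, tz, jaw
```

Request:
drive_tool([
  {"tx": 50,"ty": 90,"tz": 20,"wz": 0.1},
  {"tx": 50,"ty": 90,"tz": 20,"wz": 0.1},
  {"tx": 50,"ty": 90,"tz": 20,"wz": 0.1},
  {"tx": 50,"ty": 90,"tz": 20,"wz": 0.1},
  {"tx": 50,"ty": 90,"tz": 20,"wz": 0.1},
])

```text
schema error: expected keys wx, wy, wz, tx, ty, tz, jaw
```

Run:
```python
from h import *
st,im=take("wrist","w1");print(st["clock"],st["position"],st["tool_rot"])
M=R.from_rotvec(st["tool_rot"]).as_matrix();print(M.round(3))
C=cam("wrist",st)
for p in [(.046,.042,0),(.046,.042,.024),(.046,-.042,0),(.046,-.042,.024),(.085,.075,0),(.085,-.075,0),(-.085,-.075,0),(-.085,.075,0)]: print(p,proj(C,bedpt(*p)).round(1))
```

```text
0.1 [ 0.22436864 -0.60931299  0.23023697] [-3.09054009e+00 -5.51009788e-01  6.97306107e-04]
[[ 0.938  0.346 -0.001]
 [ 0.346 -0.938  0.002]
 [-0.    -0.002 -1.   ]]
(0.046, 0.042, 0) [   5.6 -155.6]
(0.046, 0.042, 0.024) [  -8.8 -153.5]
(0.046, -0.042, 0) [  60.4 -181.9]
(0.046, -0.042, 0.024) [  46.3 -182.1]
(0.085, 0.075, 0) [ -14.1 -171.3]
(0.085, -0.075, 0) [  86.4 -221.1]
(-0.085, -0.075, 0) [ 91.2 -87.5]
(-0.085, 0.075, 0) [ -0.  -55.9]
```

View pics/w1.png

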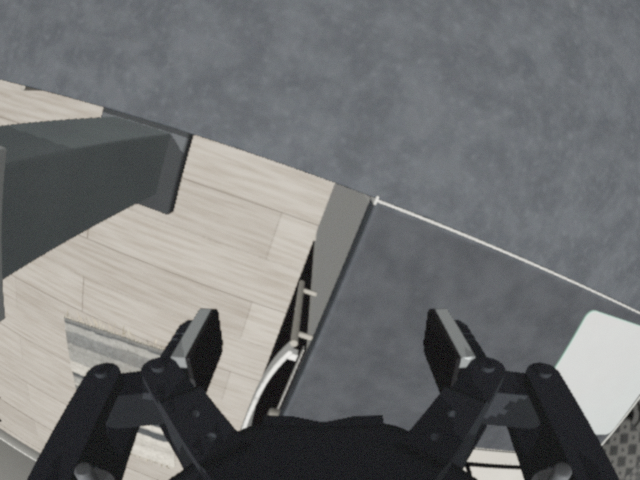

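Request:
drive_tool([
  {"tx": 35,"ty": 40,"tz": 20,"wx": 0,"wy": 0,"wz": 0.1,"jaw": 85},
  {"tx": 80,"ty": 100,"tz": 40,"wx": 0,"wy": 0,"wz": 0.25,"jaw": 85},
  {"tx": 275,"ty": 340,"tz": 100,"wx": 0,"wy": 0,"wz": 0.9,"jaw": 85},
  {"tx": 275,"ty": 340,"tz": 100,"wx": 0,"wy": 0,"wz": 0.9,"jaw": 85},
  {"tx": 275,"ty": 340,"tz": 100,"wx": 0,"wy": 0,"wz": 0.9,"jaw": 85},
  {"tx": 275,"ty": 340,"tz": 100,"wx": 0,"wy": 0,"wz": 0.9,"jaw": 85},
  {"tx": 275,"ty": 340,"tz": 100,"wx": 0,"wy": 0,"wz": 0.9,"jaw": 85},
  {"tx": 275,"ty": 340,"tz": 100,"wx": 0,"wy": 0,"wz": 0.9,"jaw": 85},
])

```text
clock: 0.95
position: [0.4699, -0.3059, 0.3218]
tool_rot: [-2.544, -1.842, 0.0]
wrist_force: [0.8, 0.3, 0.1]
gripper_width: 0.085
gripper_force: 0.0
```

Request:
drive_tool([
  {"tx": 0,"ty": 0,"tz": 0,"wx": 0,"wy": 0,"wz": 0,"jaw": 85},
  {"tx": 0,"ty": 0,"tz": 0,"wx": 0,"wy": 0,"wz": 0,"jaw": 85},
  {"tx": 0,"ty": 0,"tz": 0,"wx": 0,"wy": 0,"wz": 0,"jaw": 85},
])

```text
clock: 1.25
position: [0.468, -0.3088, 0.3209]
tool_rot: [-2.547, -1.838, 0.003]
wrist_force: [-0.2, -0.0, -0.1]
gripper_width: 0.0851
gripper_force: 0.0
```

Run:
```python
from h import *
st,im=take("wrist","w2");print(st["clock"],st["position"],st["tool_rot"])
C=cam("wrist",st)
for p in [(.046,.042,0),(.046,.042,.024),(.046,-.042,0),(.046,-.042,.024),(.085,.075,0),(.085,-.075,0),(-.085,-.075,0),(-.085,.075,0)]: print(p,proj(C,bedpt(*p)).round(1))
```

```text
1.25 [ 0.46803809 -0.30884087  0.32092996] [-2.54658608 -1.83840526  0.00298827]
(0.046, 0.042, 0) [326.8   0.5]
(0.046, 0.042, 0.024) [313.2   1.4]
(0.046, -0.042, 0) [377.2  75.9]
(0.046, -0.042, 0.024) [366.7  81.2]
(0.085, 0.075, 0) [338.1 -52. ]
(0.085, -0.075, 0) [432.2  88.7]
(-0.085, -0.075, 0) [300.4 159.5]
(-0.085, 0.075, 0) [227.9  50.2]
```

View pics/w2.png

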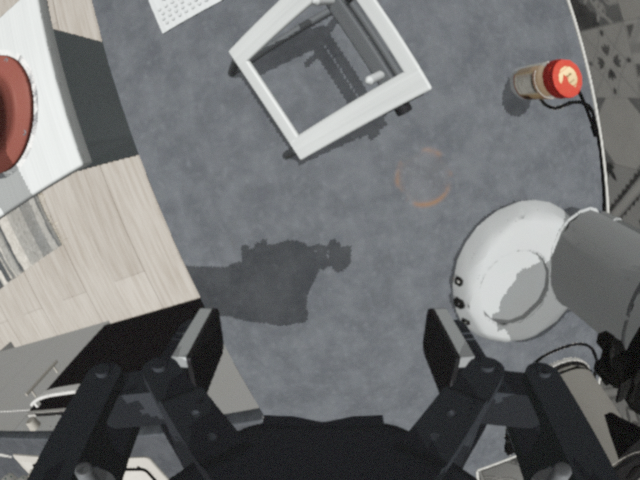

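Request:
drive_tool([
  {"tx": 20,"ty": 50,"tz": 0,"wx": 0,"wy": 0,"wz": 0.0,"jaw": 85},
  {"tx": 30,"ty": 95,"tz": 0,"wx": 0,"wy": 0,"wz": 0.0,"jaw": 85},
  {"tx": 30,"ty": 110,"tz": 0,"wx": 0,"wy": 0,"wz": 0.0,"jaw": 85},
  {"tx": 30,"ty": 110,"tz": 0,"wx": 0,"wy": 0,"wz": 0.0,"jaw": 85},
  {"tx": 30,"ty": 110,"tz": 0,"wx": 0,"wy": 0,"wz": 0.0,"jaw": 85},
  {"tx": 30,"ty": 110,"tz": 0,"wx": 0,"wy": 0,"wz": 0.0,"jaw": 85},
])

```text
clock: 1.9
position: [0.4984, -0.2007, 0.3212]
tool_rot: [2.549, 1.835, -0.003]
wrist_force: [-0.0, -0.3, 0.1]
gripper_width: 0.085
gripper_force: 0.0
```

Run:
```python
from h import *
st,im=take("wrist","w3");print(st["clock"],st["position"],st["tool_rot"])
C=cam("wrist",st)
pts=[(.046,.042,0),(.046,.042,.024),(.046,-.042,0),(.046,-.042,.024),(.085,.075,0),(.085,-.075,0),(-.085,-.075,0),(-.085,.075,0)]
q=np.array([proj(C,bedpt(*p)) for p in pts]);print(q.round(1))
c=q[:4].mean(0).round().astype(int);x0,y0=max(c[0]-80,0),max(c[1]-60,0);print("crop",x0,y0)
cv2.imwrite("pics/w3c.png",cv2.resize(im[y0:y0+120,x0:x0+160],(800,600),interpolation=cv2.INTER_CUBIC))
```

```text
1.9 [ 0.49835691 -0.20069192  0.32124205] [ 2.54940014e+00  1.83479014e+00 -2.53852163e-03]
[[332.3 119.8]
 [319.1 128.3]
 [380.1 197.1]
 [370.1 209.7]
 [344.4  67.2]
 [431.7 214.8]
 [306.4 254.4]
 [233.8 148.2]]
crop 270 104
```

View pics/w3c.png

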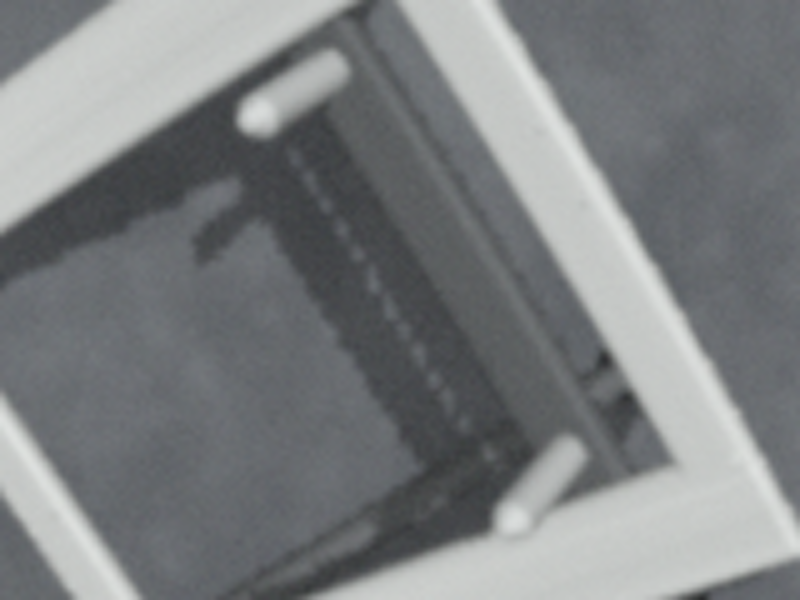

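Run:
```python
from h import *
from bed import quad
st=dict(position=[0.49835691,-0.20069192,0.32124205],tool_rot=[2.54940014,1.83479014,-2.53852163e-03])
C=cam("wrist",st);im=cv2.imread("pics/w3.png")
q=quad(im,215,50,450,290,135);print(q)
pr=np.array([proj(C,bedpt(*p)) for p in [(.085,.075,0),(.085,-.075,0),(-.085,-.075,0),(-.085,.075,0)]])
Q=[]
for i,(p,z) in enumerate(zip(pr,[.1488,.1488,.0512,.0512])):
    k=q[np.argmin(np.linalg.norm(q-p,axis=1))]; P=onplane(C,*k,z);Q.append(P);print((k-p).round(1),P.round(4))
Q=np.array(Q);print(Q.mean(0),np.linalg.norm(Q-np.roll(Q,1,0),axis=1));e=Q[0]+Q[3]-Q[1]-Q[2];print("yaw",np.degrees(np.arctan2(-e[0],e[1])))
for t in [(321.6,126.8),(372.4,207)]:
    P=onplane(C,*t,n=BR[:,2],p=bedpt(0,0,.023));print(P,BR.T@(P-BC),BR.T@(P-Q.mean(0)))
```

```text
[[436. 213.]
 [306. 255.]
 [231. 147.]
 [346.  66.]]
[ 1.6 -1.2] [ 0.5578 -0.0872  0.1488]
[ 4.3 -1.8] [ 0.5963 -0.233   0.1488]
[-0.4  0.6] [ 0.4561 -0.2673  0.0512]
[-2.8 -1.2] [ 0.4184 -0.1186  0.0512]
[ 0.50713965 -0.17651297  0.1       ] [0.17311326 0.15082017 0.17421821 0.15343369]
yaw 14.498529056245593
[ 0.52212102 -0.13012042  0.14656341] [0.04833342 0.04199446 0.023     ] [0.04769033 0.04147984 0.02345029]
[ 0.54231497 -0.21031288  0.14690123] [ 0.04892239 -0.04070012  0.023     ] [ 0.0482793  -0.04121474  0.02345029]
```

Request:
drive_tool([
  {"tx": 15,"ty": 50,"tz": 0,"wx": 0,"wy": 0,"wz": 0,"jaw": 85},
  {"tx": 30,"ty": 100,"tz": 0,"wx": 0,"wy": 0,"wz": -0.05,"jaw": 85},
  {"tx": 40,"ty": 150,"tz": 0,"wx": 0,"wy": 0,"wz": -0.1,"jaw": 85},
  {"tx": 50,"ty": 200,"tz": 0,"wx": 0,"wy": 0,"wz": -0.145,"jaw": 85},
  {"tx": 60,"ty": 250,"tz": 0,"wx": 0,"wy": 0,"wz": -0.145,"jaw": 85},
  {"tx": 68,"ty": 295,"tz": -20,"wx": 0,"wy": 0,"wz": -0.145,"jaw": 85},
  {"tx": 70,"ty": 340,"tz": -50,"wx": 0,"wy": 0,"wz": -0.145,"jaw": 85},
  {"tx": 72,"ty": 376,"tz": -85,"wx": 0,"wy": 0,"wz": -0.145,"jaw": 85},
])

```text
clock: 2.75
position: [0.5725, 0.1718, 0.2438]
tool_rot: [2.673, 1.65, 0.006]
wrist_force: [1.1, -0.3, -0.3]
gripper_width: 0.0849
gripper_force: 0.0
```

Request:
drive_tool([
  {"tx": 0,"ty": 0,"tz": -50,"wx": 0,"wy": 0,"wz": 0,"jaw": 60},
  {"tx": 0,"ty": 0,"tz": -90,"wx": 0,"wy": 0,"wz": 0,"jaw": 50},
  {"tx": 0,"ty": 0,"tz": -95,"wx": 0,"wy": 0,"wz": 0,"jaw": 50},
  {"tx": 0,"ty": 0,"tz": -95,"wx": 0,"wy": 0,"wz": 0,"jaw": 50},
  {"tx": 0,"ty": 0,"tz": -95,"wx": 0,"wy": 0,"wz": 0,"jaw": 50},
  {"tx": 0,"ty": 0,"tz": -95,"wx": 0,"wy": 0,"wz": 0,"jaw": 50},
])

```text
clock: 3.35
position: [0.5727, 0.1708, 0.1514]
tool_rot: [2.672, 1.651, 0.008]
wrist_force: [-1.1, 0.6, -0.2]
gripper_width: 0.0501
gripper_force: 0.0
```

Run:
```python
from h import *
st,im=take("wrist","w4");print(st["clock"],st["position"],np.degrees(2*np.arctan2(st["tool_rot"][1],st["tool_rot"][0])),st["tool_rot"])
C=cam("wrist",st)
PC=np.array([.5708,.1752,0]);PR=R.from_euler("z",-26.8,degrees=True).as_matrix()
for p in [(.035,.042,.004),(.035,-.042,.004),(0,.035,.044),(0,-.035,.044),(.075,.065,.004),(.075,-.065,.004),(-.075,-.065,.004),(-.075,.065,.004)]: print(p,proj(C,PC+PR@p).round(1))
```

```text
3.35 [0.5726846  0.17079974 0.15138589] 63.41337634183504 [2.67170383 1.65050878 0.0081734 ]
(0.035, 0.042, 0.004) [360.6 166.4]
(0.035, -0.042, 0.004) [357.5 266.1]
(0, 0.035, 0.044) [315.1 183.2]
(0, -0.035, 0.044) [315.5 277.9]
(0.075, 0.065, 0.004) [411.3 139. ]
(0.075, -0.065, 0.004) [401.5 289.9]
(-0.075, -0.065, 0.004) [231.5 289.6]
(-0.075, 0.065, 0.004) [221.2 139.2]
```

View pics/w4.png

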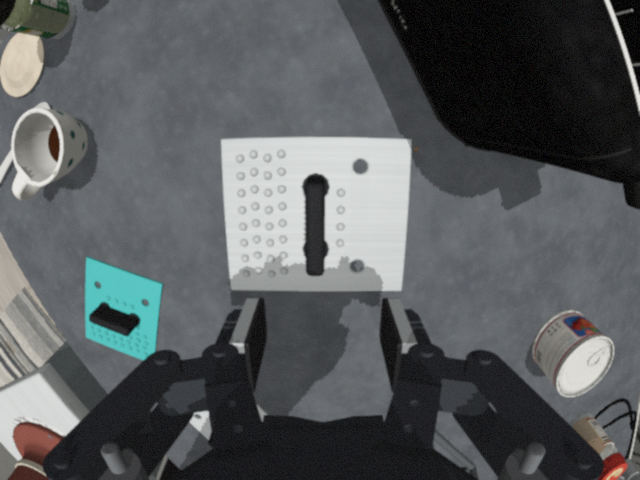

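Request:
drive_tool([
  {"tx": -2,"ty": 4,"tz": -50,"wx": 0,"wy": 0,"wz": 0,"jaw": 50},
  {"tx": -2,"ty": 4,"tz": -95,"wx": 0,"wy": 0,"wz": 0,"jaw": 50},
  {"tx": -2,"ty": 4,"tz": -125,"wx": 0,"wy": 0,"wz": 0,"jaw": 50},
  {"tx": -2,"ty": 4,"tz": -140,"wx": 0,"wy": 0,"wz": 0,"jaw": 50},
  {"tx": -2,"ty": 4,"tz": -140,"wx": 0,"wy": 0,"wz": 0,"jaw": 50},
  {"tx": -2,"ty": 4,"tz": -140,"wx": 0,"wy": 0,"wz": 0,"jaw": 50},
])

```text
clock: 4.0
position: [0.5703, 0.1752, 0.0104]
tool_rot: [2.672, 1.652, 0.005]
wrist_force: [-0.5, 0.6, -0.3]
gripper_width: 0.05
gripper_force: 0.0
```

Request:
drive_tool([
  {"tx": 0,"ty": 0,"tz": 0,"wx": 0,"wy": 0,"wz": 0,"jaw": 5},
  {"tx": 0,"ty": 0,"tz": 0,"wx": 0,"wy": 0,"wz": 0,"jaw": 5},
  {"tx": 0,"ty": 0,"tz": 0,"wx": 0,"wy": 0,"wz": 0,"jaw": 5},
  {"tx": 0,"ty": 0,"tz": 0,"wx": 0,"wy": 0,"wz": 0,"jaw": 5},
  {"tx": 0,"ty": 0,"tz": 0,"wx": 0,"wy": 0,"wz": 0,"jaw": 5},
  {"tx": 0,"ty": 0,"tz": 0,"wx": 0,"wy": 0,"wz": 0,"jaw": 5},
], squeeze=80)

```text
clock: 4.6
position: [0.5699, 0.175, 0.0104]
tool_rot: [2.672, 1.652, 0.004]
wrist_force: [-0.6, -0.8, 6.3]
gripper_width: 0.0129
gripper_force: 79.3
```

Request:
drive_tool([
  {"tx": 0,"ty": 0,"tz": 30,"wx": 0,"wy": 0,"wz": 0,"jaw": 5},
  {"tx": 0,"ty": 0,"tz": 80,"wx": 0,"wy": 0,"wz": 0,"jaw": 5},
  {"tx": 0,"ty": 0,"tz": 130,"wx": 0,"wy": 0,"wz": 0,"jaw": 5},
  {"tx": 0,"ty": 0,"tz": 180,"wx": 0,"wy": 0,"wz": 0,"jaw": 5},
  {"tx": 0,"ty": 0,"tz": 230,"wx": 0,"wy": 0,"wz": 0,"jaw": 5},
  {"tx": 0,"ty": 0,"tz": 250,"wx": 0,"wy": 0,"wz": 0,"jaw": 5},
  {"tx": 0,"ty": 0,"tz": 250,"wx": 0,"wy": 0,"wz": 0,"jaw": 5},
])

```text
clock: 5.3
position: [0.5702, 0.1754, 0.2624]
tool_rot: [2.67, 1.652, 0.012]
wrist_force: [0.6, 0.4, -2.6]
gripper_width: 0.0128
gripper_force: 78.7
```

```bash
cat > plate.py <<'E'
from h import *
# plate in tool frame, from wrist image: visible far edge corners, holes
def meas(name="w5"):
    st,im=take("wrist",name);print(st["clock"],st["position"],st["tool_rot"],"F",st["wrist_force"],st["gripper_width"])
    return st,im
if __name__=="__main__":
    st,im=meas(); C=cam("wrist",st)
    M=R.from_rotvec(st["tool_rot"]).as_matrix()
    # nominal plate in tool: x_p=+-tool y, y_p=tool x, z_p=-tool z ; TCP 10.4mm above underside
    for p in [(.035,.042,.004),(.035,-.042,.004),(.075,.065,.004),(-.075,.065,.004)]:
        t=np.array([p[1],p[0],-(p[2]-.0104)]); print(p,proj(C,st["position"]+M@t).round(1))
    print("tool y",M[:,1])
E
python3 plate.py
```

```text
5.3 [0.57020696 0.17537626 0.26244719] [2.67037344 1.65153172 0.01184355] F [ 0.62105447  0.43662613 -2.64391843] 0.012818324850715797
(0.035, 0.042, 0.004) [403.2 214.2]
(0.035, -0.042, 0.004) [388.9 374.4]
(0.075, 0.065, 0.004) [494.1 164.1]
(-0.075, 0.065, 0.004) [146.5 164.8]
tool y [ 0.8946857  -0.44666285  0.0054592 ]
```

View pics/w5.png

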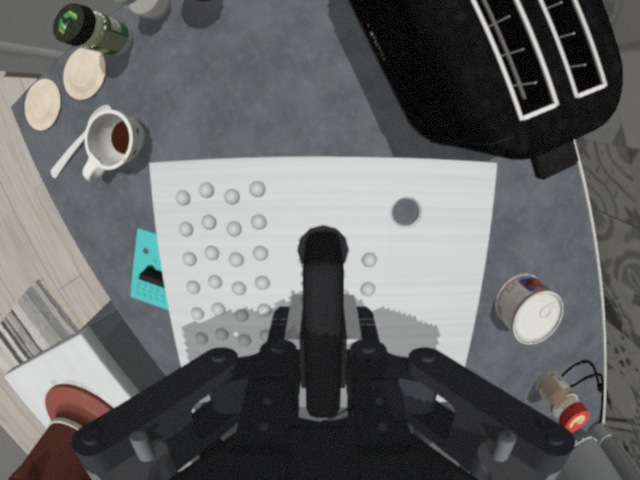

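Run:
```python
from h import *
st=dict(position=np.array([0.57020696,0.17537626,0.26244719]),tool_rot=[2.67037344,1.65153172,0.01184355])
C=cam("wrist",st);M=R.from_rotvec(st["tool_rot"]).as_matrix()
im=cv2.imread("pics/w5.png");g=cv2.cvtColor(im,cv2.COLOR_BGR2GRAY)
n,l,s,ce=cv2.connectedComponentsWithStats((g[190:235,385:425]<150).astype(np.uint8));i=1+np.argmax(s[1:,4]);h=ce[i]+[385,190];print(h,s[i,4])
# far edge: per column first white row
E=[]
for u in list(range(170,300,5))+list(range(330,480,5)):
    v=120+np.argmax((im[120:200,u].min(1)>140)); E.append((u,v))
f=lambda p:M.T@(onplane(C,*p,n=M[:,2],p=st["position"]+M[:,2]*.0064)-st["position"])*1000
E=np.array([f(e) for e in E]);k=np.polyfit(E[:,1],E[:,0],1);print("edge tool x at y=0 (65 expected)",k[1],"slope deg",np.degrees(np.arctan(k[0])))
S=[]
for v in range(175,290,5):
    r=im[v].min(1)>140; S.append((v,)+tuple(f((u,v))[1] for u in (np.where(r[130:300])[0][0]+130, 440+np.where(r[440:510])[0][-1])))
S=np.array(S);print("sides y",S[::6].round(1));print("hole (42,35)",f(h))
```

```text
[405.33104631 211.23156089] 583
edge tool x at y=0 (65 expected) 65.83860505259211 slope deg -0.1527289395635796
sides y [[175.  -73.7  76.4]
 [205.  -73.7  75.9]
 [235.  -73.6  76.2]
 [265.  -73.8  75.9]]
hole (42,35) [43.29808064 35.8311105   6.4       ]
```

```bash
sed -i 's/np.radians(13.8); BC/np.radians(14.0); BC/' h.py
cat > go.py <<'E'
import sys
from h import *
def main(x,y,h):
    st=arm.observe();M=R.from_rotvec(st["tool_rot"]).as_matrix()
    T=np.stack([BR[:,1],BR[:,0],-BR[:,2]],1)
    g=bedpt(x,y,h+.0104); d=(g-st["position"])*1000
    print("clock",st["clock"],"w",R.from_matrix(T@M.T).as_rotvec().round(4),"t",d.round(1),"bed-frame err",(BR.T@d).round(1))
    b=BR.T@(st["position"]-BC)*1000;print("now plate in bed",b-[0,0,10.4],"F bed",BR.T@st["wrist_force"],"T",st["wrist_torque"],"q",st["q"].round(2))
main(*map(float,sys.argv[1:]))
E
python3 go.py .012 0 .09; python3 -c "
from h import *;print(BR)"
```

```text
clock 5.35 w [-0.0688 -0.6183  0.6847] t [-108.6 -363.2  -70.2] bed-frame err [-198.5 -326.2   53.3]
now plate in bed [210.54614776 326.1681173   36.70700263] F bed [-1.85869699 -0.56802334 -2.24734041] T [ 0.00023915  0.08283808 -0.02698814] q [-0.1   0.52 -0.37  1.54  0.21  1.11 -0.99]
[[ 0.79481973 -0.2419219  -0.55653876]
 [ 0.19817082  0.97029573 -0.1387607 ]
 [ 0.57357644  0.          0.81915204]]
```

Request:
drive_tool([
  {"tx": -10,"ty": -45,"tz": 10,"wx": 0,"wy": -0.06,"wz": 0.08,"jaw": 5},
  {"tx": -25,"ty": -90,"tz": 20,"wx": -0.01,"wy": -0.15,"wz": 0.17,"jaw": 5},
  {"tx": -40,"ty": -135,"tz": 20,"wx": -0.02,"wy": -0.23,"wz": 0.26,"jaw": 5},
  {"tx": -55,"ty": -180,"tz": 20,"wx": -0.03,"wy": -0.31,"wz": 0.34,"jaw": 5},
  {"tx": -68,"ty": -225,"tz": 15,"wx": -0.05,"wy": -0.39,"wz": 0.43,"jaw": 5},
  {"tx": -82,"ty": -270,"tz": 0,"wx": -0.06,"wy": -0.46,"wz": 0.51,"jaw": 5},
  {"tx": -95,"ty": -315,"tz": -15,"wx": -0.065,"wy": -0.54,"wz": 0.6,"jaw": 5},
  {"tx": -105,"ty": -350,"tz": -25,"wx": -0.069,"wy": -0.618,"wz": 0.685,"jaw": 5},
])

```text
clock: 6.15
position: [0.4773, -0.1214, 0.2426]
tool_rot: [1.79, 2.11, 0.599]
wrist_force: [0.5, -0.6, -4.5]
gripper_width: 0.0132
gripper_force: 78.8
```

Request:
drive_tool([
  {"tx": 0,"ty": 0,"tz": 0,"wx": 0,"wy": 0,"wz": 0,"jaw": 5},
  {"tx": 0,"ty": 0,"tz": 0,"wx": 0,"wy": 0,"wz": 0,"jaw": 5},
  {"tx": 0,"ty": 0,"tz": 0,"wx": 0,"wy": 0,"wz": 0,"jaw": 5},
  {"tx": 0,"ty": 0,"tz": 0,"wx": 0,"wy": 0,"wz": 0,"jaw": 5},
])

```text
clock: 6.55
position: [0.481, -0.1187, 0.2452]
tool_rot: [1.786, 2.11, 0.601]
wrist_force: [-0.8, 1.2, -2.9]
gripper_width: 0.0131
gripper_force: 78.9
```

```bash
python3 go.py .012 0 .045
```

```text
clock 6.55 w [-0.0142 -0.0877  0.0685] t [  4.2 -63.9 -92.9] bed-frame err [-62.6 -63.  -69.6]
now plate in bed [ 74.62078492  62.97150006 114.61854058] F bed [-2.05469411  1.34817876 -2.04977454] T [-0.22133442  0.79350414  0.00604351] q [ 1.03  0.31 -0.83  2.19 -0.09  0.27  0.52]
```

Request:
drive_tool([
  {"tx": 2,"ty": -35,"tz": 0,"wx": -0.014,"wy": -0.088,"wz": 0.068,"jaw": 5},
  {"tx": 4,"ty": -64,"tz": -20,"wx": -0.014,"wy": -0.088,"wz": 0.068,"jaw": 5},
  {"tx": 4,"ty": -64,"tz": -45,"wx": -0.014,"wy": -0.088,"wz": 0.068,"jaw": 5},
  {"tx": 4,"ty": -64,"tz": -45,"wx": -0.014,"wy": -0.088,"wz": 0.068,"jaw": 5},
  {"tx": 4,"ty": -64,"tz": -45,"wx": -0.014,"wy": -0.088,"wz": 0.068,"jaw": 5},
  {"tx": 4,"ty": -64,"tz": -45,"wx": -0.014,"wy": -0.088,"wz": 0.068,"jaw": 5},
])

```text
clock: 7.15
position: [0.4861, -0.1833, 0.2019]
tool_rot: [1.653, 2.114, 0.668]
wrist_force: [0.6, -0.5, -2.4]
gripper_width: 0.0134
gripper_force: 78.8
```

```bash
python3 go.py .012 0 .04
```

```text
clock 7.15 w [0.0012 0.0033 0.0012] t [  1.9   1.5 -53.7] bed-frame err [-29.    1.  -45.3]
now plate in bed [40.99314315 -0.98160952 85.27602654] F bed [-0.96501861 -0.60120475 -2.2407626 ] T [-0.24838029  0.92992787 -0.03971003] q [ 1.21  0.49 -0.9   2.22 -0.04  0.11  0.75]
```

Request:
drive_tool([
  {"tx": 2,"ty": 1,"tz": -25,"wx": 0,"wy": 0.003,"wz": 0,"jaw": 5},
  {"tx": 2,"ty": 1,"tz": -54,"wx": 0,"wy": 0.003,"wz": 0,"jaw": 5},
  {"tx": 2,"ty": 1,"tz": -54,"wx": 0,"wy": 0.003,"wz": 0,"jaw": 5},
  {"tx": 2,"ty": 1,"tz": -54,"wx": 0,"wy": 0.003,"wz": 0,"jaw": 5},
  {"tx": 2,"ty": 1,"tz": -54,"wx": 0,"wy": 0.003,"wz": 0,"jaw": 5},
])

```text
clock: 7.65
position: [0.49, -0.1887, 0.1564]
tool_rot: [1.662, 2.128, 0.666]
wrist_force: [-0.5, 0.3, -2.9]
gripper_width: 0.0128
gripper_force: 78.8
```

```bash
python3 go.py .012 0 .027
```

```text
clock 7.65 w [-0.0043 -0.011  -0.0026] t [  5.2   8.7 -18.9] bed-frame err [ -5.    7.2 -19.6]
now plate in bed [16.98892461 -7.1965858  46.55834088] F bed [-1.98088244  0.42530652 -2.16227084] T [-0.21100053  0.92800718 -0.00441226] q [ 1.12  0.57 -0.8   2.24 -0.21  0.01  0.96]
```

```bash
cat > kin.py <<'E'
from h import *
from scipy.optimize import least_squares
D=[([1.19148896,0.61585072,-0.01261492,1.42473477,0.00809954,1.10341667,-0.04040071],[0.22436864,-0.60931299,0.23023697],[-3.09054009,-.551009788,.0007]),
([-.1,.52,-.37,1.54,.21,1.11,-.99],[.57020696,.17537626,.26244719],[2.67037344,1.65153172,.01184355]),
([1.03,.31,-.83,2.19,-.09,.27,.52],[.481,-.1187,.2452],[1.786,2.11,.601]),
([1.21,.49,-.90,2.22,-.04,.11,.75],[.4861,-.1833,.2019],[1.653,2.114,.668])]
st=arm.observe();D.append((st["q"],st["position"],st["tool_rot"]))
def fk(q,p,s):
    T=np.eye(4)
    def tr(x,z):
        A=np.eye(4);A[0,3]=x;A[2,3]=z;return A
    def ro(ax,a):
        A=np.eye(4);A[:3,:3]=R.from_euler(ax,a).as_matrix();return A
    T=tr(p[0],p[1])@ro("z",s[0]*q[0]+p[7])@ro("y",q[1])@tr(0,p[2])@ro("z",s[1]*q[2])@tr(p[3],0)@ro("y",q[3])@tr(p[4],p[5])@ro("z",s[2]*q[4])@ro("y",q[5])@ro("z",s[3]*q[6]+p[8])@tr(0,p[6])
    return T
def res(p,s):
    r=[]
    for q,x,w in D:
        T=fk(q,p,s);r+=list(T[:3,3]-x)+list(.3*(R.from_rotvec(w)*R.from_matrix(T[:3,:3]).inv()).as_rotvec())
    return np.array(r)
if __name__=="__main__":
    import itertools,json
    best=None
    for s in itertools.product([1,-1],repeat=4):
      for b in (0,1.57,-1.57,3.14):
        o=least_squares(res,[0,.3,.4,0,0,.4,.25,0,b],args=(s,))
        if best is None or o.cost<best[0]: best=(o.cost,s,o.x)
    print(best);print((res(best[2],best[1]).reshape(-1,6)*1000).round(1))
    json.dump([best[1],list(best[2])],open("kin.json","w"))
E
python3 kin.py
```

```text
(np.float64(4.399407459827542e-05), (-1, -1, -1, -1), array([-0.00535559,  0.2438763 ,  0.56094534, -0.00802647,  0.00226155,
        0.37725183,  0.30413179, -0.02386103,  1.54619146]))
[[ 1.5 -0.4 -0.7 -0.   0.  -0.2]
 [-1.7  1.2  1.2  1.5  1.4  2.7]
 [ 0.8  2.9 -1.2  1.9  0.6  2.1]
 [-0.9 -2.   0.2  4.7  0.9  1.2]
 [ 0.3 -0.4  0.5  4.1  1.   1.1]]
```

```bash
cat > ik.py <<'E'
from kin import *
import json
s,p=json.load(open("kin.json"))
lo=np.array([-3.12,-.3,-1.34,.26,-1.36,.01,-2.84]);hi=np.array([3.12,2.06,1.32,2.42,4.5,1.98,2.84])
def pose(x,y,h,flip=False):
    T=np.stack([BR[:,1],BR[:,0],-BR[:,2]],1)
    if flip:T=T@np.diag([-1,-1,1])
    return T,bedpt(x,y,h+.0104)
def ik(T,x,q0,w=0):
    f=lambda q:np.r_[fk(q,p,s)[:3,3]-x,.3*(R.from_matrix(T)*R.from_matrix(fk(q,p,s)[:3,:3]).inv()).as_rotvec()]
    o=least_squares(f,np.clip(q0,lo+1e-4,hi-1e-4),bounds=(lo,hi));return o.x,np.linalg.norm(o.fun)
if __name__=="__main__":
    rng=np.random.default_rng(0)
    for flip in(False,True):
      for h in (.09,.04,0):
        S=[]
        for k in range(150):
            q,e=ik(*pose(.012,0,h,flip),rng.uniform(lo,hi))
            if e<1e-4: S.append(np.r_[np.minimum(q-lo,hi-q).min(),q])
        S=np.array(S);print(flip,h,len(S))
        if len(S):
            for b in (0,1): # q5 branch
                m=(S[:,5]>1.5)==bool(b);Z=S[m]
                if len(Z): print(b,len(Z),"q3 range",Z[:,3].min().round(2),Z[:,3].max().round(2),"best",Z[np.argmax(Z[:,0])].round(2))
E
python3 ik.py
```

```text
Still running in the background as job /tmp/bash_jobs.1000/4acd4e1b2f71 (pid 1066). You'll get a notice when it ends.
```

```bash
cat /tmp/bash_jobs.1000/4acd4e1b2f71/stdout; nproc; uptime
```

```text
4
 05:00:57 up 17 min,  0 users,  load average: 1.00, 0.92, 0.56
```

```bash
kill -- -$(cat /tmp/bash_jobs.1000/4acd4e1b2f71/pid)
cat > ik.py <<'E'
import numpy as np, json
from math import sin,cos
from h import BR,bedpt
s,p=json.load(open("kin.json"))
lo=np.array([-3.12,-.3,-1.34,.26,-1.36,.01,-2.84]);hi=np.array([3.12,2.06,1.32,2.42,4.5,1.98,2.84])
def fkj(q):
    """pose and geometric jacobian"""
    M=np.eye(3);x=np.array([p[0],0,p[1]]);ax=[];og=[]
    def rz(a):return np.array([[cos(a),-sin(a),0],[sin(a),cos(a),0],[0,0,1]])
    def ry(a):return np.array([[cos(a),0,sin(a)],[0,1,0],[-sin(a),0,cos(a)]])
    off={1:(0,p[2]),2:(p[3],0),3:(p[4],p[5])};sg=[s[0],1,s[1],1,s[2],1,s[3]];add=[p[7],0,0,0,0,0,p[8]]
    for i in range(7):
        k=1 if i%2 else 2
        ax.append(M[:,k]*sg[i]);og.append(x)
        a=sg[i]*q[i]+add[i];M=M@(ry(a) if i%2 else rz(a))
        if i in off:x=x+M@np.array([off[i][0],0,off[i][1]])
    x=x+M[:,2]*p[6]
    J=np.array([np.r_[np.cross(a,x-o),a] for a,o in zip(ax,og)]).T
    return M,x,J
def pose(x,y,h,flip=False):
    T=np.stack([BR[:,1],BR[:,0],-BR[:,2]],1)
    if flip:T=T@np.diag([-1,-1,1])
    return T,bedpt(x,y,h+.0104)
def err(T,x,M,X):
    E=T@M.T;v=np.array([E[2,1]-E[1,2],E[0,2]-E[2,0],E[1,0]-E[0,1]])/2;c=np.clip((np.trace(E)-1)/2,-1,1);n=np.linalg.norm(v)
    if n>1e-9:v=v/n*np.arctan2(n,c)
    return np.r_[x-X,v]
def ik(T,x,q,n=80):
    for _ in range(n):
        M,X,J=fkj(q);e=err(T,x,M,X);e[3:]*=1
        if np.linalg.norm(e)<1e-4:break
        m=max(1,np.abs(e[:3]).max()/.05,np.abs(e[3:]).max()/.2)
        q=np.clip(q+J.T@np.linalg.solve(J@J.T+1e-5*np.eye(6),e/m),lo,hi)
    return q,np.linalg.norm(e)
if __name__=="__main__":
    rng=np.random.default_rng(0)
    for flip in(False,True):
      for h in (.09,.04,0):
        S=[]
        for k in range(120):
            q,e=ik(*pose(.012,0,h,flip),rng.uniform(lo,hi))
            if e<1e-3: S.append(np.r_[np.minimum(q-lo,hi-q).min(),q])
        S=np.array(S);print(flip,h,len(S),flush=True)
        for b in (0,1):
            if len(S):
                Z=S[(S[:,5]>1.5)==bool(b)]
                if len(Z): print(b,len(Z),"q3",Z[:,3].min().round(2),Z[:,3].max().round(2),"best",Z[np.argmax(Z[:,0])].round(2))
E
OMP_NUM_THREADS=1 timeout 120 python3 ik.py
```

```text
False 0.09 35
0 35 q3 -1.34 -0.13 best [ 0.15  1.12  0.44 -0.67  2.27 -1.09  0.19  1.84]
False 0.04 26
1 26 q3 -1.34 -0.58 best [ 0.15  1.24  0.69 -1.04  2.27  1.73  0.19 -0.98]
False 0 25
1 25 q3 -1.34 -0.42 best [ 0.16  1.22  0.86 -1.14  2.26  1.89  0.38 -1.1 ]
True 0.09 45
0 45 q3 -1.34 -0.13 best [ 0.15  1.08  0.42 -0.61  2.27 -1.15  0.22 -1.23]
True 0.04 21
1 21 q3 -1.05 -0.58 best [ 0.15  1.24  0.7  -1.05  2.27  1.73  0.19  2.17]
True 0 24
1 24 q3 -1.34 0.23 best [ 0.16  1.14  0.76 -0.96  2.26  2.1   0.23  1.81]
```

```bash
cat > wp.py <<'E'
from ik import *
from scipy.spatial.transform import Rotation as R
from station import arm
st=arm.observe();q=st["q"].copy();M0,X0,_=fkj(q)
B=np.array([1.21,.46,-.92,2.22,0,.3,.75])
W=[]
for q5 in(0,.6,1.2,1.8):
    b=B.copy();b[4]=q5;b[6]=.75-q5;W.append(fkj(b)[:2])
W.append(pose(.012,0,.06));W.append(pose(.012,0,.04));W.append(pose(.012,0,0))
c=[np.array([a,b,-.0104+d]) for a in(-.075,.075) for b in(-.065,.065) for d in (0,)]
Mp,Xp=M0,X0
for T,x in W:
    q,e=ik(T,x,q)
    P=np.array([BR.T@(x+T@np.array([k[1],k[0],.0104])-bedpt(0,0,0)) for k in c])
    print("d t",((x-Xp)*1000).round(0),"w",R.from_matrix(T@Mp.T).as_rotvec().round(3),"q",q.round(2),round(e,4),"minbedz",P[:,2].min().round(3)); Mp,Xp=T,x
E
python3 wp.py
```

```text
d t [-48.  37.  36.] w [0.01  0.127 0.115] q [ 1.15  0.43 -0.81  2.22 -0.21  0.31  0.97] 0.0 minbedz 0.082
d t [ -6. -52.  -9.] w [-0.147  0.034 -0.091] q [ 0.97  0.37 -0.56  2.22 -0.1   0.25  0.86] 0.0 minbedz 0.082
d t [ 17. -49.  11.] w [-0.136 -0.068 -0.089] q [ 0.83  0.35 -0.35  2.22 -0.03  0.11  0.78] 0.0 minbedz 0.079
d t [ 35. -29.  28.] w [-0.084 -0.148 -0.049] q [ 0.81  0.34 -0.33  2.22 -0.05  0.01  0.77] 0.0758 minbedz 0.088
d t [-11.  97. -58.] w [0.339 0.029 0.166] q [ 1.18  0.56 -0.85  2.27 -0.04  0.02  0.8 ] 0.0 minbedz 0.06
d t [ 11.   3. -16.] w [0. 0. 0.] q [ 1.12  0.59 -0.8   2.27 -0.04  0.01  0.8 ] 0.0412 minbedz 0.04
d t [ 22.   6. -33.] w [0. 0. 0.] q [ 1.02  0.66 -0.72  2.26 -0.04  0.01  0.8 ] 0.1238 minbedz -0.0
```

```bash
cat > wp2.py <<'E'
from ik import *
from scipy.spatial.transform import Rotation as R
from station import arm
# check of controller model
q=np.array([-.1,.52,-.37,1.54,.21,1.11,-.99])
M0,X0,_=fkj(q);M1,X1,_=fkj([1.21,.49,-.90,2.22,-.04,.11,.75])
dw=R.from_matrix(M1@M0.T).as_rotvec()
for k in range(1,13):
    q,e=ik(R.from_rotvec(dw*k/12).as_matrix()@M0,X0+(X1-X0)*k/12,q)
print("model",q.round(2),"actual 1.21 .49 -.9 2.22 -.04 .11 .75")
q0=arm.observe()["q"].copy()
for q6 in (.5,.7,.9,1.2):
  for sgn in (1,):
    q=q0.copy();B=np.array([1.21,.46,-.92,2.1,0,q6,.75]);path=[]
    for f in np.linspace(0,1,8): path.append(q0+(B-q0)*f)
    for q5 in np.arange(.15,2.0,.15):
        b=B.copy();b[4]=q5;b[6]=.75-q5;path.append(b)
    F=np.array([1.24,.66,-1.02,2.27,1.73,.15,-.98])
    l=path[-1]
    for f in np.linspace(.1,1,10):path.append(l+(F-l)*f)
    zm=9
    for b in path:
        T,x,_=fkj(b);q,e=ik(T,x,q);zm=min(zm,x[2])
    q1,e1=q,e
    for h in np.arange(.04,-.001,-.01): q,e=ik(*pose(.012,0,h),q)
    print(q6,"end",q1.round(2),round(e1,4),"final",q.round(2),round(e,4),"zmin",zm)
E
python3 wp2.py
```

```text
model [ 1.25  0.51 -0.96  2.22  0.34  0.12  0.37] actual 1.21 .49 -.9 2.22 -.04 .11 .75
0.5 end [ 1.12  0.57 -0.8   2.27  0.67  0.01  0.07] 0.041 final [ 0.9   0.61 -0.53  2.26  0.87  0.01 -0.13] 0.1794 zmin 0.1569054243708038
0.7 end [ 1.13  0.58 -0.81  2.27  3.58  0.03 -2.84] 0.0001 final [ 0.96  0.64 -0.64  2.26  3.57  0.12 -2.83] 0.0 zmin 0.1569054243708038
0.9 end [ 1.15  0.59 -0.85  2.27  2.58  0.03 -1.83] 0.0001 final [ 1.06  0.7  -0.81  2.26  2.58  0.13 -1.82] 0.0 zmin 0.1569054243708038
1.2 end [ 1.16  0.59 -0.86  2.27  2.29  0.04 -1.54] 0.0 final [ 1.1   0.72 -0.88  2.26  2.31  0.17 -1.55] 0.0 zmin 0.1569054243708038
```

```bash
cat > kp.py <<'E'
from ik import *
import sys
from scipy.spatial.transform import Rotation as R
from station import arm
B=np.array([1.21,.36,-.92,2.1,0,1.0,.75]);K=[B]
for q5 in(.5,1.0,1.5,1.9):
    b=B.copy();b[4]=q5;b[6]=.75-q5;K.append(b)
F=np.array([1.2,.55,-.95,2.25,1.9,.15,-1.15])
K+=[(K[-1]+F)/2,F]
st=arm.observe();q=st["q"].copy();M=R.from_rotvec(st["tool_rot"]).as_matrix();X=st["position"]
print(st["clock"],q.round(2),"grip",st["gripper_width"])
for i in range(int(sys.argv[1]),len(K)):
    T,x,_=fkj(K[i]);dw=R.from_matrix(T@M.T).as_rotvec();dx=x-X
    for k in range(1,7): q,e=ik(R.from_rotvec(dw*k/6).as_matrix()@M,X+dx*k/6,q)
    P=np.array([x+T@np.array([b,a,.0104]) for a in(-.075,.075) for b in(-.065,.065)]);Pb=(P-bedpt(0,0,0))@BR
    print(i,"t",(dx*1000).round(),"w",dw.round(2),"q",q.round(2),round(e,3),"x",x.round(2),"minz",P[:,2].min().round(2),"bedz",Pb[:,2].min().round(2))
    M,X=T,x
E
python3 kp.py 0; uptime
```

```text
7.65 [ 1.12  0.57 -0.8   2.24 -0.21  0.01  0.96] grip 0.012829813226648001
0 t [-179.   78.   78.] w [0.11 0.6  0.3 ] q [ 1.07  0.31 -0.7   2.1  -0.09  1.    0.87] 0.0 x [ 0.31 -0.11  0.23] minz 0.2 bedz 0.14
1 t [ -22. -124.  -12.] w [-0.43  0.09 -0.17] q [ 0.91  0.28 -0.49  2.1   0.35  0.92  0.46] 0.0 x [ 0.29 -0.24  0.22] minz 0.2 bedz 0.17
2 t [  19. -120.   34.] w [-0.44 -0.11 -0.15] q [ 0.76  0.26 -0.3   2.1   0.83  0.8  -0.05] 0.0 x [ 0.31 -0.36  0.26] minz 0.21 bedz 0.18
3 t [ 56. -87.  73.] w [-0.37 -0.29 -0.06] q [ 0.65  0.26 -0.15  2.1   1.42  0.71 -0.71] 0.0 x [ 0.36 -0.44  0.33] minz 0.26 bedz 0.22
4 t [ 62. -31.  74.] w [-0.22 -0.31  0.06] q [ 0.65  0.26 -0.15  2.1   1.93  0.72 -1.28] 0.0 x [ 0.43 -0.47  0.4 ] minz 0.31 bedz 0.26
5 t [  62.  109. -137.] w [0.41 0.03 0.35] q [ 0.78  0.34 -0.31  2.18  2.16  0.3  -1.47] 0.0 x [ 0.49 -0.36  0.27] minz 0.19 bedz 0.12
6 t [ 11. 157. -78.] w [0.44 0.01 0.32] q [ 1.12  0.5  -0.81  2.25  2.39  0.07 -1.65] 0.0 x [ 0.5  -0.21  0.19] minz 0.13 bedz 0.06
 05:02:44 up 18 min,  0 users,  load average: 0.45, 0.80, 0.56
```

Request:
drive_tool([
  {"tx": -30,"ty": 13,"tz": 30,"wx": 0.02,"wy": 0.1,"wz": 0.05,"jaw": 5},
  {"tx": -65,"ty": 28,"tz": 50,"wx": 0.04,"wy": 0.22,"wz": 0.11,"jaw": 5},
  {"tx": -105,"ty": 45,"tz": 65,"wx": 0.06,"wy": 0.34,"wz": 0.17,"jaw": 5},
  {"tx": -140,"ty": 60,"tz": 75,"wx": 0.08,"wy": 0.46,"wz": 0.23,"jaw": 5},
  {"tx": -179,"ty": 78,"tz": 78,"wx": 0.11,"wy": 0.6,"wz": 0.3,"jaw": 5},
  {"tx": -179,"ty": 78,"tz": 78,"wx": 0.11,"wy": 0.6,"wz": 0.3,"jaw": 5},
  {"tx": -179,"ty": 78,"tz": 78,"wx": 0.11,"wy": 0.6,"wz": 0.3,"jaw": 5},
])

```text
clock: 8.35
position: [0.3117, -0.1112, 0.2337]
tool_rot: [-1.53, -2.45, -0.337]
wrist_force: [0.3, 0.0, -2.5]
gripper_width: 0.0129
gripper_force: 79.2
```

```bash
python3 kp.py 1
```

```text
8.35 [ 1.06  0.31 -0.72  2.11 -0.09  0.98  0.86] grip 0.012896610114223401
1 t [ -23. -124.  -12.] w [-0.43  0.1  -0.17] q [ 0.92  0.28 -0.5   2.1   0.35  0.92  0.45] 0.0 x [ 0.29 -0.24  0.22] minz 0.2 bedz 0.17
2 t [  19. -120.   34.] w [-0.44 -0.11 -0.15] q [ 0.77  0.26 -0.31  2.1   0.83  0.8  -0.06] 0.0 x [ 0.31 -0.36  0.26] minz 0.21 bedz 0.18
3 t [ 56. -87.  73.] w [-0.37 -0.29 -0.06] q [ 0.66  0.26 -0.17  2.1   1.42  0.71 -0.71] 0.0 x [ 0.36 -0.44  0.33] minz 0.26 bedz 0.22
4 t [ 62. -31.  74.] w [-0.22 -0.31  0.06] q [ 0.66  0.26 -0.16  2.1   1.93  0.72 -1.28] 0.0 x [ 0.43 -0.47  0.4 ] minz 0.31 bedz 0.26
5 t [  62.  109. -137.] w [0.41 0.03 0.35] q [ 0.78  0.34 -0.32  2.18  2.15  0.3  -1.46] 0.0 x [ 0.49 -0.36  0.27] minz 0.19 bedz 0.12
6 t [ 11. 157. -78.] w [0.44 0.01 0.32] q [ 1.12  0.5  -0.81  2.25  2.38  0.07 -1.64] 0.0 x [ 0.5  -0.21  0.19] minz 0.13 bedz 0.06
```

Model matches superbly. Next steps.

Request:
drive_tool([
  {"tx": -6,"ty": -31,"tz": -3,"wx": -0.11,"wy": 0.025,"wz": -0.04,"jaw": 5},
  {"tx": -12,"ty": -62,"tz": -6,"wx": -0.22,"wy": 0.05,"wz": -0.08,"jaw": 5},
  {"tx": -18,"ty": -93,"tz": -9,"wx": -0.33,"wy": 0.075,"wz": -0.13,"jaw": 5},
  {"tx": -23,"ty": -124,"tz": -12,"wx": -0.43,"wy": 0.1,"wz": -0.17,"jaw": 5},
  {"tx": -23,"ty": -124,"tz": -12,"wx": -0.43,"wy": 0.1,"wz": -0.17,"jaw": 5},
])

```text
clock: 8.85
position: [0.2879, -0.2366, 0.2209]
tool_rot: [-1.878, -2.418, 0.251]
wrist_force: [-0.2, 0.2, -4.4]
gripper_width: 0.013
gripper_force: 79.2
```

Request:
drive_tool([
  {"tx": 5,"ty": -30,"tz": 8,"wx": -0.11,"wy": -0.03,"wz": -0.04,"jaw": 5},
  {"tx": 10,"ty": -60,"tz": 17,"wx": -0.22,"wy": -0.055,"wz": -0.075,"jaw": 5},
  {"tx": 15,"ty": -90,"tz": 25,"wx": -0.33,"wy": -0.08,"wz": -0.11,"jaw": 5},
  {"tx": 19,"ty": -120,"tz": 34,"wx": -0.44,"wy": -0.11,"wz": -0.15,"jaw": 5},
  {"tx": 19,"ty": -120,"tz": 34,"wx": -0.44,"wy": -0.11,"wz": -0.15,"jaw": 5},
  {"tx": 19,"ty": -120,"tz": 34,"wx": -0.44,"wy": -0.11,"wz": -0.15,"jaw": 5},
])

```text
clock: 9.45
position: [0.3062, -0.3541, 0.2543]
tool_rot: [1.926, 2.042, -0.619]
wrist_force: [0.6, 0.2, -2.6]
gripper_width: 0.013
gripper_force: 79.2
```

```bash
python3 kp.py 3
```

```text
9.45 [ 0.76  0.26 -0.32  2.12  0.83  0.83 -0.08] grip 0.012992933463086576
3 t [ 58. -88.  75.] w [-0.38 -0.29 -0.05] q [ 0.66  0.26 -0.17  2.1   1.42  0.71 -0.71] 0.0 x [ 0.36 -0.44  0.33] minz 0.26 bedz 0.22
4 t [ 62. -31.  74.] w [-0.22 -0.31  0.06] q [ 0.66  0.26 -0.17  2.1   1.93  0.73 -1.28] 0.0 x [ 0.43 -0.47  0.4 ] minz 0.31 bedz 0.26
5 t [  62.  109. -137.] w [0.41 0.03 0.35] q [ 0.79  0.34 -0.32  2.18  2.15  0.3  -1.46] 0.0 x [ 0.49 -0.36  0.27] minz 0.19 bedz 0.12
6 t [ 11. 157. -78.] w [0.44 0.01 0.32] q [ 1.12  0.5  -0.81  2.25  2.37  0.07 -1.63] 0.0 x [ 0.5  -0.21  0.19] minz 0.13 bedz 0.06
```

Request:
drive_tool([
  {"tx": 14,"ty": -22,"tz": 19,"wx": -0.1,"wy": -0.07,"wz": -0.01,"jaw": 5},
  {"tx": 29,"ty": -44,"tz": 37,"wx": -0.19,"wy": -0.145,"wz": -0.025,"jaw": 5},
  {"tx": 43,"ty": -66,"tz": 56,"wx": -0.29,"wy": -0.22,"wz": -0.04,"jaw": 5},
  {"tx": 58,"ty": -88,"tz": 75,"wx": -0.38,"wy": -0.29,"wz": -0.05,"jaw": 5},
  {"tx": 58,"ty": -88,"tz": 75,"wx": -0.38,"wy": -0.29,"wz": -0.05,"jaw": 5},
])

```text
clock: 9.95
position: [0.3647, -0.4433, 0.3299]
tool_rot: [1.729, 1.572, -0.642]
wrist_force: [-0.7, 1.9, -3.9]
gripper_width: 0.0129
gripper_force: 79.3
```

Request:
drive_tool([
  {"tx": 20,"ty": -10,"tz": 25,"wx": -0.07,"wy": -0.1,"wz": 0.02,"jaw": 5},
  {"tx": 41,"ty": -20,"tz": 50,"wx": -0.15,"wy": -0.2,"wz": 0.04,"jaw": 5},
  {"tx": 62,"ty": -31,"tz": 74,"wx": -0.22,"wy": -0.31,"wz": 0.06,"jaw": 5},
  {"tx": 62,"ty": -31,"tz": 74,"wx": -0.22,"wy": -0.31,"wz": 0.06,"jaw": 5},
  {"tx": 62,"ty": -31,"tz": 74,"wx": -0.22,"wy": -0.31,"wz": 0.06,"jaw": 5},
])

```text
clock: 10.45
position: [0.4243, -0.4738, 0.4015]
tool_rot: [1.535, 1.287, -0.475]
wrist_force: [-0.6, -0.3, -3.0]
gripper_width: 0.0132
gripper_force: 79.4
```

```bash
python3 kp.py 5
```

```text
10.45 [ 0.65  0.25 -0.19  2.13  1.9   0.77 -1.26] grip 0.013157752710528037
5 t [  64.  109. -135.] w [0.41 0.03 0.35] q [ 0.8   0.34 -0.33  2.18  2.14  0.31 -1.45] 0.0 x [ 0.49 -0.36  0.27] minz 0.19 bedz 0.12
6 t [ 11. 157. -78.] w [0.44 0.01 0.32] q [ 1.12  0.5  -0.81  2.25  2.37  0.07 -1.62] 0.0 x [ 0.5  -0.21  0.19] minz 0.13 bedz 0.06
```

Request:
drive_tool([
  {"tx": 16,"ty": 27,"tz": -33,"wx": 0.1,"wy": 0.01,"wz": 0.09,"jaw": 5},
  {"tx": 32,"ty": 54,"tz": -67,"wx": 0.2,"wy": 0.015,"wz": 0.17,"jaw": 5},
  {"tx": 48,"ty": 82,"tz": -101,"wx": 0.31,"wy": 0.02,"wz": 0.26,"jaw": 5},
  {"tx": 64,"ty": 109,"tz": -135,"wx": 0.41,"wy": 0.03,"wz": 0.35,"jaw": 5},
  {"tx": 64,"ty": 109,"tz": -135,"wx": 0.41,"wy": 0.03,"wz": 0.35,"jaw": 5},
  {"tx": 64,"ty": 109,"tz": -135,"wx": 0.41,"wy": 0.03,"wz": 0.35,"jaw": 5},
])

```text
clock: 11.05
position: [0.4885, -0.3666, 0.2686]
tool_rot: [1.584, 1.703, -0.009]
wrist_force: [-0.3, -0.4, -2.5]
gripper_width: 0.013
gripper_force: 79.3
```

```bash
python3 go.py .012 0 .045
cat > sim.py <<'E'
from ik import *
from scipy.spatial.transform import Rotation as R
from station import arm
st=arm.observe();q=st["q"];M=R.from_rotvec(st["tool_rot"]).as_matrix();X=st["position"]
for h in(.045,.02,0):
    T,x=pose(.012,0,h);dw=R.from_matrix(T@M.T).as_rotvec()
    for k in range(1,9):q,e=ik(R.from_rotvec(dw*k/8).as_matrix()@M,X+(x-X)*k/8,q)
    print(h,q.round(2),round(e,4));M,X=T,x
E
python3 sim.py
```

```text
clock 11.05 w [0.5687 0.0481 0.3458] t [  -3.3  184.1 -116.4] bed-frame err [ -32.9  179.5 -119. ]
now plate in bed [  44.88704357 -179.45772623  164.02442728] F bed [-1.72515751 -0.28201559 -1.84145364] T [ 0.78625335  0.90181149 -0.0073691 ] q [ 0.77  0.33 -0.32  2.19  2.11  0.33 -1.43]
0.045 [ 1.15  0.6  -0.84  2.27  2.34  0.03 -1.58] 0.0
0.02 [ 1.12  0.66 -0.86  2.26  2.34  0.1  -1.59] 0.0
0 [ 1.09  0.72 -0.86  2.26  2.35  0.16 -1.59] 0.0
```

```bash
cat > sim.py <<'E'
from ik import *
import sys
from scipy.spatial.transform import Rotation as R
from station import arm
st=arm.observe();q0=st["q"];M0=R.from_rotvec(st["tool_rot"]).as_matrix();X0=st["position"]
for seq in ([(.012,-.1,.1),(.012,-.1,.035),(.012,0,.035),(.012,0,0)],[(.012,-.05,.06),(.012,0,.035),(.012,0,0)],[(.03,-.05,.05),(.012,0,.033),(.012,0,0)],[(-.02,-.05,.05),(-.01,0,.033),(.012,0,.033),(.012,0,0)]):
  q,M,X=q0,M0,X0;print()
  for a in seq:
    T,x=pose(*a);dw=R.from_matrix(T@M.T).as_rotvec();m=9
    for k in range(1,9):q,e=ik(R.from_rotvec(dw*k/8).as_matrix()@M,X+(x-X)*k/8,q);m=min(m,q[5])
    print(a,q.round(2),round(e,4),"min q6",round(m,3));M,X=T,x
E
python3 sim.py
```

```text
(0.012, -0.1, 0.1) [ 1.46  0.67 -1.08  2.07  0.4   0.31  0.51] 0.0 min q6 0.01
(0.012, -0.1, 0.035) [ 1.27  0.73 -0.89  2.07  0.44  0.17  0.46] 0.0 min q6 0.167
(0.012, 0, 0.035) [ 1.09  0.59 -0.76  2.27  0.4   0.01  0.35] 0.0558 min q6 0.01
(0.012, 0, 0) [ 0.95  0.63 -0.62  2.26  0.56  0.01  0.18] 0.1426 min q6 0.01

(0.012, -0.05, 0.06) [ 0.99  0.47 -0.42  2.18  2.01  0.01 -1.2 ] 0.3391 min q6 0.01
(0.012, 0, 0.035) [ 1.08  0.59 -0.75  2.27  0.58  0.01  0.17] 0.0602 min q6 0.01
(0.012, 0, 0) [ 0.9   0.6  -0.52  2.26  0.91  0.01 -0.17] 0.1855 min q6 0.01

(0.03, -0.05, 0.05) [ 1.25  0.66 -0.95  2.14  0.68  0.15  0.13] 0.0 min q6 0.01
(0.012, 0, 0.033) [ 1.06  0.59 -0.73  2.27  0.71  0.01  0.04] 0.0709 min q6 0.01
(0.012, 0, 0) [ 1.13  0.75 -0.94  2.26  2.13  0.21 -1.36] 0.0 min q6 0.01

(-0.02, -0.05, 0.05) [ 1.24  0.64 -0.79  2.23  2.4   0.01 -1.51] 0.0615 min q6 0.01
(-0.01, 0, 0.033) [ 1.19  0.68 -0.91  2.31  2.34  0.13 -1.55] 0.0 min q6 0.01
(0.012, 0, 0.033) [ 1.13  0.63 -0.85  2.27  2.31  0.07 -1.55] 0.0001 min q6 0.068
(0.012, 0, 0) [ 1.1   0.72 -0.87  2.26  2.32  0.17 -1.56] 0.0 min q6 0.081
```

Run:
```python
from ik import *
from scipy.spatial.transform import Rotation as R
from station import arm
st=arm.observe();q0=st["q"];M0=R.from_rotvec(st["tool_rot"]).as_matrix();X0=st["position"]
out=[]
for vx in(-.09,-.06,-.03,0,.012):
 for vy in(-.03,0,.03,.06,.09,.12):
  for vh in(.033,.05,.07):
   q,M,X=q0,M0,X0;ms=[];es=[]
   for a in[(vx,vy,vh),(.012,0,.033),(.012,0,0)]:
    T,x=pose(*a);dw=R.from_matrix(T@M.T).as_rotvec();m=9
    for k in range(1,9):q,e=ik(R.from_rotvec(dw*k/8).as_matrix()@M,X+(x-X)*k/8,q,30);m=min(m,q[5])
    M,X=T,x;ms.append(m);es.append(e)
   out.append((min(ms),vx,vy,vh,np.round(ms,2),np.round(es,3),q.round(2)))
out.sort(key=lambda o:-o[0])
for o in out[:6]:print(*o)
```

```text
0.06385124551280849 0.012 0 0.033 [0.06 0.06 0.08] [0. 0. 0.] [ 1.09  0.71 -0.86  2.26  2.37  0.16 -1.61]
0.06375465546129834 0.012 0.06 0.07 [0.08 0.06 0.08] [0. 0. 0.] [ 1.09  0.71 -0.86  2.26  2.37  0.16 -1.61]
0.06351110979084591 0.012 0.03 0.05 [0.09 0.06 0.08] [0. 0. 0.] [ 1.09  0.71 -0.86  2.26  2.38  0.16 -1.62]
0.061978377580716774 0 0 0.033 [0.09 0.06 0.07] [0. 0. 0.] [ 1.08  0.71 -0.85  2.26  2.4   0.15 -1.64]
0.06170697270064245 0.012 0.03 0.033 [0.13 0.06 0.07] [0. 0. 0.] [ 1.08  0.71 -0.85  2.26  2.41  0.15 -1.64]
0.06157980843956227 0 0.06 0.07 [0.1  0.06 0.07] [0. 0. 0.] [ 1.08  0.71 -0.85  2.26  2.41  0.15 -1.65]
```

```bash
python3 go.py .012 0.03 .05
```

```text
clock 11.05 w [0.5687 0.0481 0.3458] t [ -13.4  212.5 -112.3] bed-frame err [ -32.9  209.5 -114. ]
now plate in bed [  44.88704357 -179.45772623  164.02442728] F bed [-1.72515751 -0.28201559 -1.84145364] T [ 0.78625335  0.90181149 -0.0073691 ] q [ 0.77  0.33 -0.32  2.19  2.11  0.33 -1.43]
```

Request:
drive_tool([
  {"tx": -2,"ty": 36,"tz": -16,"wx": 0.1,"wy": 0.01,"wz": 0.06,"jaw": 5},
  {"tx": -4,"ty": 72,"tz": -34,"wx": 0.19,"wy": 0.02,"wz": 0.12,"jaw": 5},
  {"tx": -7,"ty": 108,"tz": -54,"wx": 0.285,"wy": 0.025,"wz": 0.175,"jaw": 5},
  {"tx": -9,"ty": 144,"tz": -74,"wx": 0.38,"wy": 0.03,"wz": 0.23,"jaw": 5},
  {"tx": -11,"ty": 180,"tz": -94,"wx": 0.475,"wy": 0.04,"wz": 0.29,"jaw": 5},
  {"tx": -13,"ty": 212,"tz": -112,"wx": 0.569,"wy": 0.048,"wz": 0.346,"jaw": 5},
  {"tx": -13,"ty": 212,"tz": -112,"wx": 0.569,"wy": 0.048,"wz": 0.346,"jaw": 5},
  {"tx": -13,"ty": 212,"tz": -112,"wx": 0.569,"wy": 0.048,"wz": 0.346,"jaw": 5},
])

```text
clock: 11.85
position: [0.4775, -0.156, 0.1572]
tool_rot: [1.653, 2.113, 0.668]
wrist_force: [0.9, -0.5, -2.4]
gripper_width: 0.0127
gripper_force: 79.1
```

```bash
python3 go.py .012 0 .034
```

```text
clock 11.85 w [0.0017 0.0038 0.0023] t [ 13.8 -25.  -13.9] bed-frame err [ -2.  -27.6 -15.6]
now plate in bed [13.9592533  27.57595018 49.60252991] F bed [-0.76127714 -0.7236003  -2.35888077] T [-0.2753655   0.91090087 -0.02534737] q [ 1.14  0.58 -0.91  2.33  2.36  0.11 -1.66]
```

Request:
drive_tool([
  {"tx": 5,"ty": -8,"tz": -5,"wx": 0.002,"wy": 0.004,"wz": 0.002,"jaw": 5},
  {"tx": 9,"ty": -17,"tz": -10,"wx": 0.002,"wy": 0.004,"wz": 0.002,"jaw": 5},
  {"tx": 14,"ty": -25,"tz": -14,"wx": 0.002,"wy": 0.004,"wz": 0.002,"jaw": 5},
  {"tx": 14,"ty": -25,"tz": -14,"wx": 0.002,"wy": 0.004,"wz": 0.002,"jaw": 5},
  {"tx": 14,"ty": -25,"tz": -14,"wx": 0.002,"wy": 0.004,"wz": 0.002,"jaw": 5},
  {"tx": 14,"ty": -25,"tz": -14,"wx": 0.002,"wy": 0.004,"wz": 0.002,"jaw": 5},
])

```text
clock: 12.45
position: [0.4904, -0.178, 0.1429]
tool_rot: [1.654, 2.124, 0.674]
wrist_force: [-0.5, -0.1, -3.5]
gripper_width: 0.0129
gripper_force: 79.2
```

```bash
python3 go.py .012 0 .024
python3 - <<'E'
from h import *
st,im=take("wrist","w6");C=cam("wrist",st);M=R.from_rotvec(st["tool_rot"]).as_matrix()
p=[proj(C,bedpt(.047,y,z)).round(1) for y in(.042,-.042) for z in (.024,.0)];print("pins",p)
print("hole",[proj(C,st["position"]+M@np.array([a,.035,.0064])).round(1) for a in(.042,-.042)])
t=cv2.cvtColor(snapshot("top"),cv2.COLOR_RGB2BGR);cv2.imwrite("pics/t6.png",t)
a=cv2.resize(im[130:340,320:600],(560,420));b=cv2.resize(t[205:310,370:430],(240,420))
cv2.imwrite("pics/c6.png",np.hstack([a,b]))
E
```

```text
clock 12.45 w [-0.0049 -0.0018 -0.005 ] t [ 6.5 -1.6 -7.8] bed-frame err [ 0.4 -3.2 -9.8]
now plate in bed [11.63099235  3.15571932 33.78477683] F bed [-2.38018168  0.06850775 -2.55696551] T [-0.28178156  0.93775161 -0.03203705] q [ 1.13  0.62 -0.85  2.27  2.38  0.08 -1.62]
pins [array([399.5, 212.4]), array([390.4, 201.4]), array([387., 363.]), array([381.1, 339.3])]
hole [array([405.5, 213. ]), array([390.7, 373.4])]
```

View pics/c6.png

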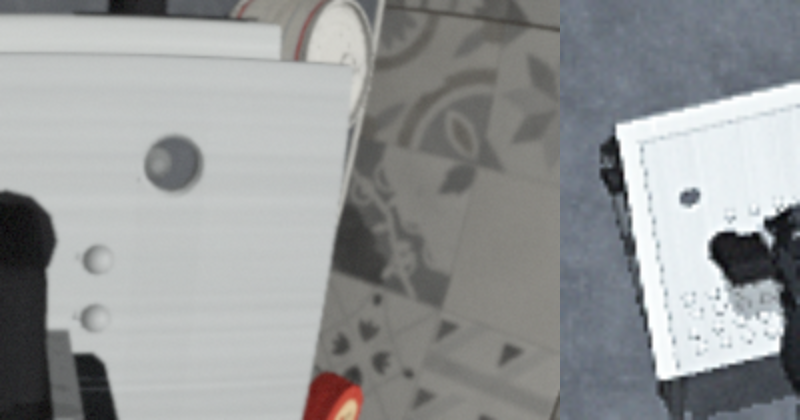

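Request:
drive_tool([
  {"tx": 1,"ty": -3,"tz": 0,"wx": -0.005,"wy": -0.002,"wz": -0.005,"jaw": 5},
  {"tx": 4.4,"ty": -2.1,"tz": -4.7,"wx": -0.005,"wy": -0.002,"wz": -0.005,"jaw": 5},
  {"tx": 4.4,"ty": -2.1,"tz": -4.7,"wx": -0.005,"wy": -0.002,"wz": -0.005,"jaw": 5},
  {"tx": 4.4,"ty": -2.1,"tz": -4.7,"wx": -0.005,"wy": -0.002,"wz": -0.005,"jaw": 5},
  {"tx": 4.4,"ty": -2.1,"tz": -4.7,"wx": -0.005,"wy": -0.002,"wz": -0.005,"jaw": 5},
])

```text
clock: 13.05
position: [0.495, -0.1805, 0.138]
tool_rot: [1.655, 2.117, 0.668]
wrist_force: [0.6, 0.4, -2.5]
gripper_width: 0.013
gripper_force: 79.2
```

```bash
cat > look.py <<'E'
from h import *
import sys
st,im=take("wrist",sys.argv[1]);C=cam("wrist",st);M=R.from_rotvec(st["tool_rot"]).as_matrix()
print("pred pin",proj(C,bedpt(.047,.042,.024)).round(1),"pred hole",proj(C,st["position"]+M@np.array([.042,.035,.0064])).round(1))
g=cv2.cvtColor(im,cv2.COLOR_BGR2GRAY)[190:235,385:430];m=cv2.morphologyEx((g<165).astype(np.uint8),cv2.MORPH_OPEN,np.ones((3,3)))
cs,_=cv2.findContours(m,cv2.RETR_EXTERNAL,cv2.CHAIN_APPROX_NONE);c=max(cs,key=cv2.contourArea);e,r=cv2.minEnclosingCircle(c);print("hole",np.array(e)+[385,190],r)
k=np.zeros_like(g);cv2.circle(k,(int(e[0]),int(e[1])),int(r-3),1,-1);v=g[k>0];t=np.percentile(v,65);ys,xs=np.where((k>0)&(g>max(t,np.median(v)+8)));print("bright in hole",xs.mean()+385,ys.mean()+190,len(xs),v.min(),v.max())
E
python3 look.py w7; python3 go.py .012 0 .015
```

```text
pred pin [401.8 207.8] pred hole [405.5 213. ]
hole [406.38167953 211.70038223] 15.327157020568848
bright in hole 401.54814814814813 206.65925925925927 135 72 179
clock 13.1 w [0.0001 0.0003 0.0009] t [  6.9   2.2 -10.4] bed-frame err [ -0.    0.5 -12.7]
now plate in bed [12.00648883 -0.45699256 27.6543625 ] F bed [-1.62696382 -0.54305052 -2.69487454] T [-0.23969512  0.91700098 -0.05262317] q [ 1.12  0.64 -0.85  2.27  2.38  0.1  -1.62]
```

Request:
drive_tool([
  {"tx": 1.4,"ty": 0.4,"tz": -3,"wx": 0,"wy": 0,"wz": 0,"jaw": 5},
  {"tx": 3,"ty": 1,"tz": -5.5,"wx": 0,"wy": 0,"wz": 0,"jaw": 5},
  {"tx": 4.8,"ty": 1.6,"tz": -8,"wx": 0,"wy": 0,"wz": 0,"jaw": 5},
  {"tx": 6.6,"ty": 2.1,"tz": -10.5,"wx": 0,"wy": 0,"wz": 0,"jaw": 5},
  {"tx": 6.6,"ty": 2.1,"tz": -10.5,"wx": 0,"wy": 0,"wz": 0,"jaw": 5},
])

```text
clock: 13.6
position: [0.5018, -0.1783, 0.1272]
tool_rot: [1.655, 2.117, 0.668]
wrist_force: [-0.3, -0.6, -2.2]
gripper_width: 0.013
gripper_force: 79.2
```

```bash
python3 look.py w8; python3 go.py .0115 0 .003
```

```text
pred pin [409.  216.3] pred hole [405.5 213. ]
hole [405. 212.] 16.763153076171875
bright in hole 408.86486486486484 213.75675675675677 185 66 197
clock 13.65 w [-0.0003  0.0002  0.0007] t [ 6.5  1.5 -9.8] bed-frame err [ -0.2  -0.1 -11.8]
now plate in bed [11.65187473  0.07512433 14.84297382] F bed [-0.84540814 -0.29739844 -2.38607396] T [-0.22647875  0.93013675 -0.01400214] q [ 1.11  0.67 -0.86  2.27  2.38  0.13 -1.62]
```

Request:
drive_tool([
  {"tx": 1.7,"ty": 0.4,"tz": -2.5,"wx": 0,"wy": 0,"wz": 0,"jaw": 5},
  {"tx": 3.3,"ty": 0.8,"tz": -5,"wx": 0,"wy": 0,"wz": 0,"jaw": 5},
  {"tx": 5,"ty": 1.2,"tz": -7.5,"wx": 0,"wy": 0,"wz": 0,"jaw": 5},
  {"tx": 6.5,"ty": 1.5,"tz": -9.8,"wx": 0,"wy": 0,"wz": 0,"jaw": 5},
  {"tx": 6.5,"ty": 1.5,"tz": -9.8,"wx": 0,"wy": 0,"wz": 0,"jaw": 5},
])

```text
clock: 14.15
position: [0.5082, -0.1769, 0.1175]
tool_rot: [1.655, 2.117, 0.668]
wrist_force: [-0.4, 0.6, -2.5]
gripper_width: 0.013
gripper_force: 79.2
```

```bash
python3 go.py .0115 0 .0
```

```text
clock 14.15 w [-0.0003  0.0001  0.0009] t [ 1.6  0.5 -2.3] bed-frame err [ 0.   0.1 -2.9]
now plate in bed [11.45244581 -0.09687691  2.88398737] F bed [-1.63944715  0.62718923 -1.93533944] T [-0.25213783  0.92568397 -0.0140519 ] q [ 1.09  0.7  -0.86  2.26  2.39  0.17 -1.62]
```

Request:
drive_tool([
  {"tx": 0.8,"ty": 0.2,"tz": -1.2,"wx": 0,"wy": 0,"wz": 0,"jaw": 5},
  {"tx": 1.6,"ty": 0.5,"tz": -2.3,"wx": 0,"wy": 0,"wz": 0,"jaw": 5},
  {"tx": 1.6,"ty": 0.5,"tz": -2.3,"wx": 0,"wy": 0,"wz": 0,"jaw": 5},
])

```text
clock: 14.45
position: [0.5094, -0.1767, 0.1158]
tool_rot: [1.655, 2.116, 0.667]
wrist_force: [-4.1, -2.5, 2.6]
gripper_width: 0.013
gripper_force: 80.5
```

```bash
python3 go.py .0115 0 -.001
```

```text
clock 14.45 w [0.001  0.0005 0.0013] t [ 1.   0.5 -1.5] bed-frame err [ 0.   0.2 -1.9]
now plate in bed [11.48878082 -0.24545407  0.8807184 ] F bed [-2.31885768 -1.3815054   4.73840845] T [-0.13441507  0.85723604  0.04876461] q [ 1.09  0.71 -0.86  2.26  2.39  0.17 -1.62]
```

Request:
drive_tool([
  {"tx": 0,"ty": 0,"tz": 0,"wx": 0,"wy": 0,"wz": 0,"jaw": 20},
  {"tx": 0,"ty": 0,"tz": 0,"wx": 0,"wy": 0,"wz": 0,"jaw": 40},
  {"tx": 0,"ty": 0,"tz": 0,"wx": 0,"wy": 0,"wz": 0,"jaw": 50},
  {"tx": 0,"ty": 0,"tz": 0,"wx": 0,"wy": 0,"wz": 0,"jaw": 50},
  {"tx": 0,"ty": 0,"tz": 0,"wx": 0,"wy": 0,"wz": 0,"jaw": 50},
])

```text
clock: 14.95
position: [0.5099, -0.1765, 0.1156]
tool_rot: [1.655, 2.116, 0.668]
wrist_force: [0.0, 0.3, -0.0]
gripper_width: 0.0499
gripper_force: 0.0
```

Request:
drive_tool([
  {"tx": -6,"ty": -1.5,"tz": 8,"wx": 0,"wy": 0,"wz": 0,"jaw": 50},
  {"tx": -14,"ty": -3.5,"tz": 20.5,"wx": 0,"wy": 0,"wz": 0,"jaw": 50},
  {"tx": -22,"ty": -5.5,"tz": 33,"wx": 0,"wy": 0,"wz": 0,"jaw": 50},
  {"tx": -28,"ty": -7,"tz": 41,"wx": 0,"wy": 0,"wz": 0,"jaw": 50},
  {"tx": -28,"ty": -7,"tz": 41,"wx": 0,"wy": 0,"wz": 0,"jaw": 50},
])

```text
clock: 15.45
position: [0.4812, -0.1842, 0.1576]
tool_rot: [1.654, 2.115, 0.665]
wrist_force: [-0.3, -0.6, -0.3]
gripper_width: 0.0494
gripper_force: 0.0
```

```bash
python3 go.py .0115 0 .08
python3 - <<'E'
from h import *
st,im=take("wrist","w9");t=take("top","t9")[1];s=take("scene","s9")[1]
b=cv2.resize(t[205:310,370:475],(400,400));c=cv2.resize(s[160:260,345:445],(400,400))
cv2.imwrite("pics/c9.png",np.hstack([b,c]))
E
```

```text
clock 15.45 w [0.0025 0.0011 0.0019] t [-15.9  -3.3  23.1] bed-frame err [-0.   0.6 28.2]
now plate in bed [11.51843189 -0.62138489 51.7928655 ] F bed [-0.55155995 -0.53406618  0.00211075] T [-0.13244057  0.5597738  -0.00922967] q [ 1.16  0.58 -0.85  2.28  2.36  0.03 -1.61]
```

View pics/c9.png

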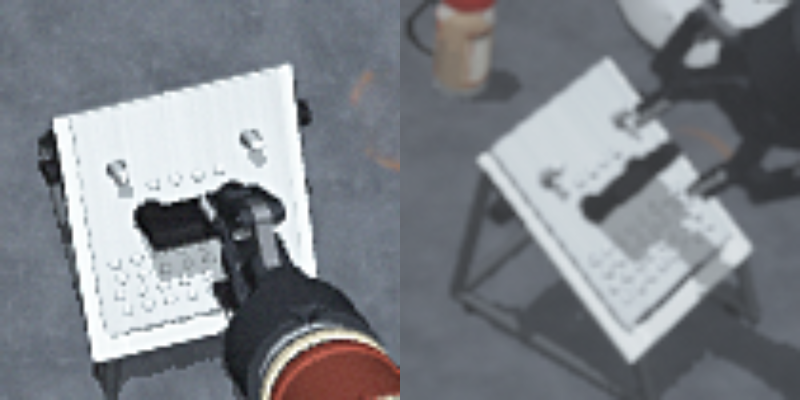

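Both pins show through the holes, at about (118,170) and (250,140) in the left crop. The plate lies flush and the open gripper is about 18 mm clear of the bar, so I'm handing in.

```bash
python3 -c "
from station import ticket;print(ticket.job_done())"
```

```text
the job is handed in; nothing more can be done
None
```

The grating plate is hung on the stand with both holes over the pins, grip up and flush on the bed; it is released, the arm is clear, and the job was handed in at about 15.5 s (the hand-in call reported no verdict).

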